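# File a slide case and lock the rack's bookend up to it

## Task

Stand the flat grey slide case upright on one of its short ends on the filing rack, in the space between the fixed end plate and the sliding bookend, broad side towards the end plate, centred across the rack, and let go of it. Then pull up the bookend's lock plunger by its black knob, slide the bookend up to the case as far as the very next hole and let the pin drop fully home there. Finish while still gripping the knob with the pin held home and the case left standing in its place; leave the other things on the bench where they are.

Things in the scene. Friction and masses are not known exactly. Their poses are not given: they have to be found in the camera images.
- slide_case: flat closed grey plastic case, 90 x 52 x 24 mm (its x, y, z), about 0.12 kg, lying flat and loose on the bench. Origin at the centre of its underside as it lies; x along its 90 mm length, y along its 52 mm width, z through its 24 mm thickness (up at the start). Both ends are alike; either may become the foot
- case_center (a point): the middle of the slide case (12 mm along the case's z from its origin)
- rack: fixed aluminium filing rack: a base 240 x 76 mm (its x, y), its upper face, on which the case is to stand, 12 mm above the bench. Origin: centre of its underside, on the bench; x runs along it towards the fixed end plate, z up. Six pin holes 30 mm apart, 8.5 mm wide, run along its middle line (y = 0) at x = -77, -47, -17, 13, 43, 73 mm; the pin starts in that at -17 mm
- end_plate (a point): middle of the inner face of the rack's fixed end plate, at rack x = 90 mm, 35 mm above the bench; the upright plate is 60 mm wide (rack y), 8 mm thick, its top 57 mm above the bench, with a low block behind it, 20 mm long and up to 22 mm high
- next_hole (a point): mouth of the next hole towards the end plate, at rack x = 13 mm on the rack's upper face: where the pin must end
- bookend (a joint): travel of the sliding bookend along rack +x (towards the end plate), m: about 0 at the start, 0.030 with the pin over the next hole; stops at 0.036 and -0.060. It slides with about 1 N of friction but is locked (about 1 mm of play) while the pin is in a hole. Dark grey metal, 92 mm wide (rack y), a foot up to 20.5 mm high carrying the lock housing (22 mm across, up to 43.5 mm high)
- bookend_face (a point): middle of the face of the bookend's upright plate (60 mm wide, 6 mm thick, top 59.5 mm above the bench) that looks to the end plate, 35 mm above the bench, at rack x = 31 mm + travel. The gap from it to the end plate is 59 mm at the start and 29 mm at the next hole
- plunger (a joint): lift of the spring-loaded lock plunger, m: 0 with the pin fully home in a hole, at most 0.016. The pin (6 mm, round tip) reaches 7.5 mm into the base, so it is clear of the hole above 0.008; a pin let go between holes rests on the base at about 0.0075. The spring pushes it down with 3 N when home, 5.5 N when fully up
- knob: black round knob on the plunger, 24 mm across, 23 mm high, upright. Origin at the centre of its underside, 50 mm above the bench when the pin is home; on the rack's middle line at rack x = -17 mm + travel, 48 mm behind bookend_face. It moves with plunger and bookend; grip it at its sides from above, best across the rack (along rack y)
- filter_tin: round aluminium tin, 66 mm across, 22 mm high; a bystander, to be left where it is
- oil_bottle: small amber bottle, 28 mm across, 60 mm high; a bystander, to be left where it is
- filter_ring: flat black ring, 48 mm across, 10 mm high; a bystander, to be left where it is
- lens_cap: black disc, 52 mm across, 14 mm high; a bystander, to be left where it is
- petri_dish: shallow clear dish, 90 mm across, 16 mm high; a bystander, to be left where it is
- mug: white mug, 80 mm across, 90 mm high; a bystander, to be left where it is
- objective: standing steel microscope objective, 26 mm across, 44 mm high; a bystander, to be left where it is

How it is judged (in metres and radians):
On the way, in this order (a step that is already met when the one before it is completed fails the run):
1. the case stands on a short end on the rack between end plate and bookend, let go (angle between the x axis of slide_case and the z axis of rack, either way round below 0.12 rad and angle between the z axis of slide_case and the x axis of rack, either way round below 0.2 rad and x of case_center in the frame of rack between 0.041 and 0.08 m and y of case_center in the frame of rack between -0.02 and 0.02 m and z of case_center in the frame of rack between 0.052 and 0.062 m and contact force between the fingers and slide_case below 0.3 N), for 0.3 s.
2. the plunger is pulled clear of its hole (value of joint plunger above 0.0085 m), for 0.1 s.
At the end, for the whole second after the job is handed in: Pin home (plunger under 1.5 mm) in the next hole (bookend travel 30 +/- 3 mm), fingers still gripping the knob (over 3 N). Case at rest, untouched, on a short end (within 0.12 rad) between bookend and end plate, broad side to the plate (0.2 rad), centre 57 +/- 5 mm up, within 20 mm of mid-line (all of step 1 and linear speed of slide_case below 0.02 m/s and value of joint bookend between 0.027 and 0.033 m and value of joint plunger below 0.0015 m and contact force between the fingers and knob above 3 N); the arm keeps its last pose, push and grip.
It fails at once if a bystander is moved by more than 30 mm (distance of any of filter_tin, oil_bottle, filter_ring, lens_cap, petri_dish, mug, objective from where it was at the start of the episode above 0.03 m).
It also fails if it takes over 48 s, if anything falls off the work surface, if the arm or the gripper's body presses on something with over 40 N, if the wrist force passes 120 N, or if a joint passes its speed limit or range.

## Robot

A 6-joint arm with a two-finger parallel gripper is mounted at the origin on the work surface. World frame = base frame: x ahead of the robot, y to its left, z up, the work surface at z = 0. Lengths are in m, angles in degrees, forces in N, time in s.
With the tool pointing down it reaches from about 0.4 to 0.825 m from the base axis. Payload 7 kg.
Tool frame: the origin (TCP) lies at the centre of the arm's flange, where the gripper is bolted on; the fingertips stand 178 mm ahead of it and the grasp point (between the pads) lies 159 mm ahead of it; x points along the fingers, y is the direction in which the jaws open and shut, and the axes are right-handed (so a half turn about x gives the same grasp; the last joint's range is limited). The gripper opens to 88 mm and grips with 3 to 60 N. Pads are 19 mm wide; open, the fingers measure 130 mm over their backs; the gripper's body (78 mm by 193 mm) begins 47 mm behind the grasp point.
Start: joints at [-47.779, 20.546, 0.682, 0, -70.136, -16.507], TCP at [0.293, -0.608, 0.405] pointing down, gripper open.
Joint ranges: [-176.03, 176.03], [-82.01, 121.73], [-58.28, 71.71], [-173.87, 95.51], [-174.79, -0.11], [-173.66, 173.66]. Speed limits (degrees/s): [136.94, 136.94, 172.46, 180, 180, 180].

## Interface

Orientations are given as [roll, pitch, yaw] about the fixed x, y, z axes, in that order (R = Rz(yaw) Ry(pitch) Rx(roll)).
In Python, from plant import ctrl gives the robot as it stands. The module is installed in compiled form; this text tells all that it offers.
- The arm moves only by the shell command python3 -m inch 'ROWS'. ROWS is JSON, one flat list of numbers, 7 for each row, row after row: the shift along the tool's x, y, z in m, then the turn, a rotation vector about the tool's x, y, z in degrees, then the finger opening in m, from 0 to 0.0876. In form: [dx, dy, dz, rx, ry, rz, hand, dx, dy, dz, rx, ry, rz, hand, ...]. A call has 1 to 20 rows; each row shifts and turns the pose as measured when the row begins, along the tool's axes as they then stand; what a row does not reach is not made up. A row lasts 1/8 s, in which the tool goes at most 62.5 mm and 10.7 degrees, less where a joint would pass 70% of its speed; a pose out of reach is approached as far as the arm can. A call with a gripper value outside its range is refused whole. The fingers move at their own pace and stop on an object; the grip force is fixed at half the most. Time passes only in rows, so rows that do not move let the fingers close. It gives the time, the measured TCP pose, the force and the opening at its end, in the units of the state.
- ctrl.get_obs(): the state, without advancing time (a new reading comes with each control period).
- ctrl.snapshot(name): name is "scene" or "top" or "wrist"; returns a dict with "color" (420x560x3 uint8, red, green, blue), "depth" (420x560 float32, m along the optical axis (not along the pixel's ray), 0 where there is no reading), "K" (3x3 intrinsics, pixels), "k1" (the pictures are not rectified: a ray, as slopes to the right and down, at radius r is drawn at 1 + k1 r^2 times it, then the intrinsics apply), "position" and "attitude" of the camera in the world; the wrist camera has in their place "hand_eye" (4x4, takes a point from camera to tool coordinates, whose origin is the TCP and whose axes are the tool frame's). Camera axes: x right, y up, looking along -z (the intrinsics and any distortion apply to the point x, -y, -z); pixel columns grow to the right and rows downward; lengths in m; the calibration is good to about 2 mm. A picture is of the moment at which its call begins: read the wrist's pose just before it.
- ctrl.close_job(): hands the job in, once; it reports no verdict.
The state is a dict: "clock": time; "joint_pos": joint angles; "qvel": joint speeds; "tau": joint torques, N m; "tool_pos": TCP position; "orientation": TCP orientation; "force": force on the tool from outside, world axes, zero at the start; "moment": the same for the moment, N m; "opening": finger opening in m.
Only numpy, scipy, OpenCV 4.12 (cv2) and the standard library are available. Lean on these libraries where they do the work, as an engineer would, in place of code of your own. Each camera call takes 0.05 s, during which the arm holds its last target.

## Working session

There is one attempt and no reset: what is moved stays moved. The work goes in short steps, Python scripts to look and compute and a shell command to move; the robot and the scene stay as the last step left them, time stands still between calls to the robot, and variables do not carry over. Pictures are saved under pics/ and viewed, and the job is handed in when it is done.

```bash
mkdir -p pics
cat > h.py <<'E'
import numpy as np, cv2
from scipy.spatial.transform import Rotation as R
from plant import ctrl
def save(s,n): cv2.imwrite('pics/'+n,s['color'][:,:,::-1])
E
python3 - <<'E'
from h import *
o=ctrl.get_obs(); print(o)
for n in ['scene','top','wrist']:
    s=ctrl.snapshot(n); save(s,n+'0.png'); np.savez('pics/'+n+'0.npz',**s)
    print(n,s['K'].tolist(),s['k1'],{k:np.array(s[k]).round(4).tolist() for k in s if k in('position','attitude','hand_eye')})
E
```

```text
{'clock': 0.0, 'joint_pos': array([-4.77787032e+01,  2.05922596e+01,  6.32378669e-01, -2.09497474e-02,
       -7.01346952e+01, -1.65066071e+01]), 'qvel': array([ 0.06183111, -0.01430786,  0.02759206,  0.00528607,  0.00139245,
       -0.08835829]), 'tau': array([ 1.93058106e-03, -5.82721531e+01,  2.93064827e+01,  6.99710637e+00,
        7.12580950e-03, -1.54967652e-04]), 'tool_pos': array([ 0.29278733, -0.60797442,  0.40369991]), 'orientation': array([ 94.74544329,  89.90339449, 120.45299772]), 'force': array([ 0.20245284, -0.18270138, -0.09696935]), 'moment': array([ 0.03957861,  0.01315853, -0.04088571]), 'opening': 0.08765187650846502}
scene [[510.44225559452974, 0.0, 291.95564784377774], [0.0, 510.44225559452974, 203.3174865353496], [0.0, 0.0, 1.0]] -0.019498306609777454 {'position': [0.9953, 0.6958, 0.712], 'attitude': [50.7678, -1.2097, 147.3111]}
top [[447.14057670337405, 0.0, 273.65762717999513], [0.0, 447.14057670337405, 208.19408502606433], [0.0, 0.0, 1.0]] -0.04495494454417024 {'position': [0.3393, 0.0165, 1.0737], 'attitude': [11.9261, -0.0758, -88.497]}
wrist [[305.5196829265607, 0.0, 279.13381803229333], [0.0, 305.5196829265607, 210.79386954940173], [0.0, 0.0, 1.0]] -0.05910247264516628 {'hand_eye': [[0.0002, 0.2846, -0.9586, 0.019], [1.0, -0.0002, 0.0001, -0.0011], [-0.0002, -0.9586, -0.2846, -0.0763], [0.0, 0.0, 0.0, 1.0]]}
```

```bash
ls -la . pics
```

```text
.:
total 16
drwxr-xr-x  3 agent agent 4096 Dec  6 06:18 .
drwxr-xr-x 23 root  root  4096 Dec  6 06:18 ..
-rw-r--r--  1 agent agent  156 Dec  6 06:18 h.py
drwxr-xr-x  2 agent agent 4096 Dec  6 06:18 pics

pics:
total 5896
drwxr-xr-x 2 agent agent    4096 Dec  6 06:18 .
drwxr-xr-x 3 agent agent    4096 Dec  6 06:18 ..
-rw-r--r-- 1 agent agent 1648000 Dec  6 06:18 scene0.npz
-rw-r--r-- 1 agent agent  348252 Dec  6 06:18 scene0.png
-rw-r--r-- 1 agent agent 1648000 Dec  6 06:18 top0.npz
-rw-r--r-- 1 agent agent  340322 Dec  6 06:18 top0.png
-rw-r--r-- 1 agent agent 1647832 Dec  6 06:18 wrist0.npz
-rw-r--r-- 1 agent agent  379537 Dec  6 06:18 wrist0.png
```

View pics/top0.png

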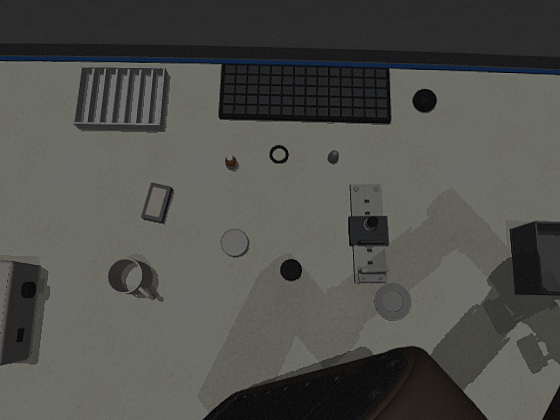

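View pics/scene0.png

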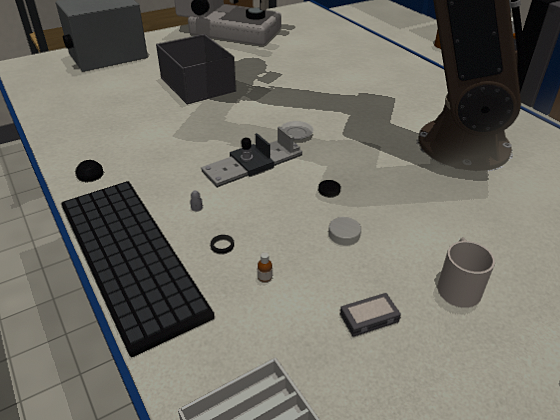

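View pics/wrist0.png

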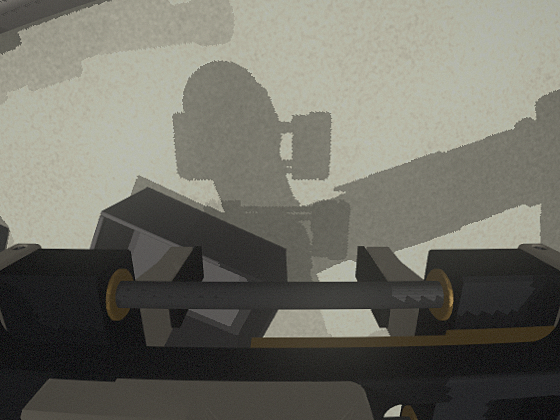

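The top view shows the grey case at about (157,202) with its long axis near image-vertical. The rack is at (368,233), with its end plate at the lower end towards the robot (370,270) and the knob at (371,222). Next I'll measure both.

```bash
cat >> h.py <<'E'
def cam(s,pose=None):
    if 'hand_eye' in s:
        T=np.eye(4);T[:3,:3]=R.from_euler('xyz',pose[1],degrees=True).as_matrix();T[:3,3]=pose[0]
        return T@s['hand_eye']
    T=np.eye(4);T[:3,:3]=R.from_euler('xyz',s['attitude'],degrees=True).as_matrix();T[:3,3]=s['position'];return T
def rays(s,uv):
    uv=np.asarray(uv,float).reshape(-1,1,2)
    n=cv2.undistortPoints(uv,s['K'],np.array([float(s['k1']),0,0,0]))[:,0]
    return np.c_[n[:,0],-n[:,1],-np.ones(len(n))]
def onplane(s,uv,z,pose=None):
    T=cam(s,pose); d=rays(s,uv)@T[:3,:3].T; o=T[:3,3]
    return o+d*((z-o[2])/d[:,2])[:,None]
def cloud(s,pose=None):
    T=cam(s,pose); v,u=np.mgrid[:420,:560]; d=rays(s,np.c_[u.ravel(),v.ravel()])*s['depth'].ravel()[:,None]
    return (d@T[:3,:3].T+T[:3,3]).reshape(420,560,3)
E
python3 - <<'E'
from h import *
for n in ['top','scene']:
    s=dict(np.load(f'pics/{n}0.npz')); P=cloud(s); ok=s['depth']>0
    def blob(x0,x1,y0,y1,z0,z1,l):
        m=ok&(P[...,0]>x0)&(P[...,0]<x1)&(P[...,1]>y0)&(P[...,1]<y1)&(P[...,2]>z0)&(P[...,2]<z1)
        q=P[m]; 
        if len(q)<5: print(l,len(q));return
        r=cv2.minAreaRect((q[:,:2]*1000).astype(np.float32)); print(n,l,len(q),np.round(r[0],1),np.round(r[1],1),round(r[2],1),'z',np.percentile(q[:,2],[5,50,95]).round(4), 'mean',q.mean(0).round(4))
    uvs={'case':(157,202),'plate':(370,271),'knob':(371,222),'rackfar':(368,190)}
    if n=='top':
        for k,(u,v) in uvs.items(): print(k,P[v,u].round(4))
        print('table',P[230,300])
    c=(np.array([.40,.27]))
    c=cloud(dict(np.load('pics/top0.npz')))[202,157]
    blob(c[0]-.08,c[0]+.08,c[1]-.08,c[1]+.08,.017,.035,'case')
    k=cloud(dict(np.load('pics/top0.npz')))[222,371]
    blob(k[0]-.03,k[0]+.03,k[1]-.03,k[1]+.03,.066,.09,'knob')
    blob(k[0]-.2,k[0]+.2,k[1]-.07,k[1]+.07,.048,.064,'plates')
    blob(k[0]-.2,k[0]+.17,k[1]-.07,k[1]+.07,.009,.015,'rack')
    blob(k[0]-.2,k[0]+.2,k[1]-.1,k[1]+.1,.009,.1,'all')
E
python3 -c "
import cv2
i=cv2.imread('pics/top0.png')
a=cv2.resize(i[170:310,330:420],None,fx=4,fy=4);cv2.imwrite('pics/c1.png',a)
b=cv2.resize(i[170:235,130:190],None,fx=6,fy=6);cv2.imwrite('pics/c2.png',b)"
```

```text
case [0.5693 0.3035 0.0213]
plate [ 0.4146 -0.2014  0.0555]
knob [ 0.5245 -0.2019  0.0723]
rackfar [ 0.615  -0.209   0.0129]
table [ 0.51337705 -0.04426972  0.00125506]
top case 765 [569.8 306.2] [51.9 90.8] 78.2 z [0.0199 0.0235 0.0267] mean [0.5686 0.3055 0.0235]
top knob 80 [ 527.1 -206.7] [22.7 21.5] 36.5 z [0.0677 0.0714 0.0747] mean [ 0.5267 -0.2064  0.0712]
top plates 206 [ 472.5 -209.1] [119.8  60.9] 2.3 z [0.0511 0.0564 0.0611] mean [ 0.4527 -0.2092  0.0564]
top rack 1708 [ 477.  -211.9] [309.2  96.2] 6.9 z [0.0093 0.0115 0.0142] mean [ 0.5048 -0.2104  0.0116]
top all 3568 [ 514.8 -206.5] [411.3 117.3] 13.4 z [0.0096 0.0143 0.0567] mean [ 0.494  -0.2109  0.0194]
scene case 1451 [571.1 306.4] [55.  90.7] 78.7 z [0.0203 0.026  0.0282] mean [0.574  0.3093 0.0256]
scene knob 67 [ 529.8 -204.4] [22.6 21. ] 61.1 z [0.0668 0.0738 0.0768] mean [ 0.5308 -0.2026  0.0731]
scene plates 241 [ 477.5 -208.3] [127.9  61.2] 2.7 z [0.0493 0.0575 0.0626] mean [ 0.4632 -0.2056  0.0567]
scene rack 787 [ 477.7 -210.6] [313.5  96.2] 5.7 z [0.0096 0.0137 0.0149] mean [ 0.5247 -0.1995  0.0131]
scene all 2875 [ 517.1 -206.6] [413.9 119.3] 13.0 z [0.0111 0.0186 0.0598] mean [ 0.5144 -0.1988  0.0249]
```

View pics/c1.png

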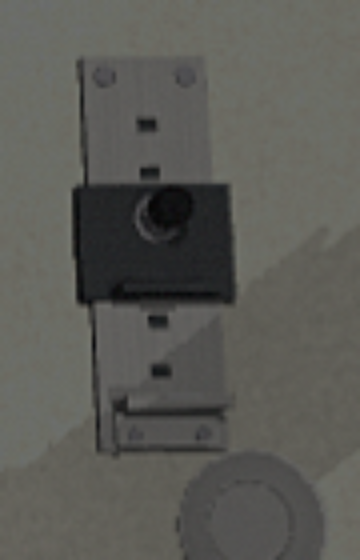

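View pics/c2.png

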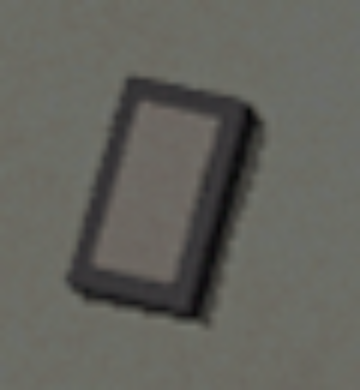

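Run:
```python
from h import *
s=dict(np.load('pics/top0.npz'))
h=np.array([[147,125],[150,172],[157,321],[161,370]])/4+[330,170]-.4
H=onplane(s,h,.012);print(H.round(4)); xs=np.array([-77,-47,43,73])/1e3
px=np.polyfit(xs,H[:,0],1);py=np.polyfit(xs,H[:,1],1);print('origin',px[1],py[1],'dir',px[0],py[0],np.degrees(np.arctan2(py[0],px[0])))
c=np.array([[80,58],[205,58],[228,448],[98,452]])/4+[330,170]-.4
C=onplane(s,c,.012);print(C.round(4),C.mean(0))
e=np.diff(C,axis=0);print(np.linalg.norm(e,axis=1),np.degrees(np.arctan2(e[:,1],e[:,0])))
cc=np.array([[135,78],[250,100],[200,318],[72,283]])/6+[130,170]-.4
C=onplane(s,cc,.024);print(C.round(4),C.mean(0))
e=np.diff(C,axis=0);print(np.linalg.norm(e,axis=1),np.degrees(np.arctan2(e[:,1],e[:,0])))
# knob top
print('knob',onplane(s,[[330+170/4,170+205/4]],.073))
```

```text
[[ 0.5878 -0.2047  0.012 ]
 [ 0.5586 -0.206   0.012 ]
 [ 0.4679 -0.2087  0.012 ]
 [ 0.4388 -0.2107  0.012 ]]
origin 0.5112904044876273 -0.20758639806890944 dir -0.9969036827562893 -0.03742735110510915 -177.8499201025215
[[ 0.629  -0.1641  0.012 ]
 [ 0.6311 -0.2412  0.012 ]
 [ 0.3939 -0.2496  0.012 ]
 [ 0.3898 -0.1727  0.012 ]] [ 0.51092764 -0.20690585  0.012     ]
[0.07721406 0.23738249 0.07694949] [ -88.41755702 -177.98902378   93.05733066]
[[0.6168 0.3187 0.024 ]
 [0.6088 0.2711 0.024 ]
 [0.5188 0.2845 0.024 ]
 [0.5316 0.337  0.024 ]] [0.56898842 0.30283242 0.024     ]
[0.04827711 0.09100795 0.05406326] [-99.56326534 171.54596771  76.3313079 ]
knob [[ 0.52617821 -0.20523373  0.073     ]]
```

```bash
cat >> h.py <<'E'
def pose():
    o=ctrl.get_obs(); return o['tool_pos'].copy(),R.from_euler('xyz',o['orientation'],degrees=True),o
def Rt(p,yaw,sgn):
    p,yaw=np.radians([p,yaw]); f=np.array([np.cos(yaw),np.sin(yaw),0]); x=f*np.cos(p)-np.array([0,0,np.sin(p)])
    y=sgn*np.array([-np.sin(yaw),np.cos(yaw),0]); return R.from_matrix(np.c_[x,y,np.cross(x,y)])
def plan(p0,R0,pt,Rt_,n,hold=None,show=True):
    # n rows; if hold given, interpolate the point hold (tool x) linearly
    h=0 if hold is None else hold
    rv=(R0.inv()*Rt_).as_rotvec(degrees=True); a0=p0+R0.apply([h,0,0]); a1=pt+Rt_.apply([h,0,0])
    p,r=p0,R0
    for i in range(1,n+1):
        rn=R0*R.from_rotvec(rv*i/n,degrees=True); pn=a0+(a1-a0)*i/n-rn.apply([h,0,0])
        d=r.inv().apply(pn-p); print('%.4f,%.4f,%.4f, %.2f,%.2f,%.2f'%(*d,*(rv/n))); p,r=pn,rn
    return p,r
E
python3 - <<'E'
from h import *
p,r,o=pose(); print(p,r.as_matrix().round(3))
for s in(1,-1):
    print(s,(r.inv()*Rt(60,-11,s)).as_rotvec(degrees=True),(r.inv()*Rt(90,-11,s)).as_rotvec(degrees=True))
E
```

```text
[ 0.29280626 -0.60804133  0.40394441] [[-0.001 -0.434  0.901]
 [ 0.001  0.901  0.434]
 [-1.     0.001 -0.   ]]
1 [ 35.83822953 -28.98796522  -9.67314153] [ 3.67089731e+01 -3.05826841e-02 -6.71675915e-02]
-1 [-139.14541814   12.45521152  -37.32512725] [-1.43290998e+02  8.69858192e-02 -3.96063007e-02]
```

Run:
```python
from h import *
p,r,o=pose(); T=Rt(60,-11,1)
A=np.array([.52,-.1,.36]); half=r*R.from_rotvec((r.inv()*T).as_rotvec()*.6)
p,r=plan(p,r,A,half,12); print()
H=np.array([.5504,.3088,.016]); d=T.apply([1,0,0]); plan(p,r,H-d*(.168+.10),T,9)
```

```text
0.0037,0.0299,0.0354, 1.79,-1.45,-0.48
0.0043,0.0311,0.0344, 1.79,-1.45,-0.48
0.0049,0.0322,0.0333, 1.79,-1.45,-0.48
0.0055,0.0332,0.0321, 1.79,-1.45,-0.48
0.0060,0.0343,0.0309, 1.79,-1.45,-0.48
0.0064,0.0353,0.0297, 1.79,-1.45,-0.48
0.0069,0.0362,0.0284, 1.79,-1.45,-0.48
0.0073,0.0371,0.0271, 1.79,-1.45,-0.48
0.0076,0.0380,0.0257, 1.79,-1.45,-0.48
0.0079,0.0389,0.0243, 1.79,-1.45,-0.48
0.0082,0.0397,0.0229, 1.79,-1.45,-0.48
0.0084,0.0404,0.0214, 1.79,-1.45,-0.48

0.0074,0.0493,-0.0110, 1.59,-1.29,-0.43
0.0068,0.0491,-0.0125, 1.59,-1.29,-0.43
0.0061,0.0487,-0.0140, 1.59,-1.29,-0.43
0.0054,0.0484,-0.0155, 1.59,-1.29,-0.43
0.0047,0.0480,-0.0169, 1.59,-1.29,-0.43
0.0039,0.0475,-0.0184, 1.59,-1.29,-0.43
0.0032,0.0470,-0.0198, 1.59,-1.29,-0.43
0.0023,0.0465,-0.0211, 1.59,-1.29,-0.43
0.0015,0.0459,-0.0225, 1.59,-1.29,-0.43
```

```bash
python3 -m inch '[0.004,0.03,0.035,1.8,-1.45,-0.5,0.0876, 0.004,0.031,0.034,1.8,-1.45,-0.5,0.0876, 0.005,0.032,0.033,1.8,-1.45,-0.5,0.0876, 0.005,0.033,0.032,1.8,-1.45,-0.5,0.0876, 0.006,0.034,0.031,1.8,-1.45,-0.5,0.0876, 0.006,0.035,0.03,1.8,-1.45,-0.5,0.0876, 0.007,0.036,0.028,1.8,-1.45,-0.5,0.0876, 0.007,0.037,0.027,1.8,-1.45,-0.5,0.0876, 0.008,0.038,0.026,1.8,-1.45,-0.5,0.0876, 0.008,0.039,0.024,1.8,-1.45,-0.5,0.0876, 0.008,0.04,0.023,1.8,-1.45,-0.5,0.0876, 0.008,0.04,0.021,1.8,-1.45,-0.5,0.0876]'
python3 - <<'E'
from h import *
p,r,o=pose(); T=Rt(60,-11,1);print(p,o['joint_pos'])
H=np.array([.5504,.3088,.016]); d=T.apply([1,0,0]); plan(p,r,H-d*(.168+.10),T,10)
E
```

```text
clock: 1.65
tool_pos: [0.5277, -0.0897, 0.3592]
orientation: [-6.6, 71.2, -3.8]
force: [0.5, -0.9, 0.2]
opening: 0.0876
[ 0.52774475 -0.08973365  0.35918788] [  13.22955261    3.84833873  -32.58334654    9.23172098  -35.90865873
 -107.01923703]
0.0061,0.0432,-0.0116, 1.32,-1.10,-0.36
0.0056,0.0430,-0.0127, 1.32,-1.10,-0.36
0.0051,0.0427,-0.0138, 1.32,-1.10,-0.36
0.0045,0.0424,-0.0149, 1.32,-1.10,-0.36
0.0040,0.0421,-0.0159, 1.32,-1.10,-0.36
0.0034,0.0417,-0.0170, 1.32,-1.10,-0.36
0.0028,0.0414,-0.0180, 1.32,-1.10,-0.36
0.0022,0.0409,-0.0190, 1.32,-1.10,-0.36
0.0015,0.0405,-0.0199, 1.32,-1.10,-0.36
0.0009,0.0400,-0.0209, 1.32,-1.10,-0.36
```

```bash
python3 -m inch '[0.006,0.043,-0.012,1.3,-1.1,-0.4,0.0876, 0.006,0.043,-0.013,1.3,-1.1,-0.4,0.0876, 0.005,0.043,-0.014,1.3,-1.1,-0.4,0.0876, 0.005,0.042,-0.015,1.3,-1.1,-0.4,0.0876, 0.004,0.042,-0.016,1.3,-1.1,-0.4,0.0876, 0.003,0.042,-0.017,1.3,-1.1,-0.4,0.0876, 0.003,0.041,-0.018,1.3,-1.1,-0.4,0.0876, 0.002,0.041,-0.019,1.3,-1.1,-0.4,0.0876, 0.002,0.04,-0.02,1.3,-1.1,-0.4,0.0876, 0.001,0.04,-0.021,1.3,-1.1,-0.4,0.0876, 0,0,0,0,0,0,0.0876]'
python3 - <<'E'
from h import *
p,r,o=pose(); T=Rt(60,-11,1);print(p,o['joint_pos'])
s=ctrl.snapshot('wrist'); save(s,'w1.png'); np.savez('pics/w1.npz',**s)
P=cloud(s,(p,o['orientation'])); ok=s['depth']>0
m=ok&(P[...,2]>.017)&(P[...,2]<.032)&(abs(P[...,0]-.57)<.09)&(abs(P[...,1]-.305)<.09)
q=P[m]; print(len(q),cv2.minAreaRect((q[:,:2]*1000).astype(np.float32)),q.mean(0),np.median(q[:,2]))
E
```

```text
clock: 3.02
tool_pos: [0.4761, 0.3069, 0.3321]
orientation: [-1.2, 70.8, -6.9]
force: [-0.8, -1.1, -0.3]
opening: 0.0876
[0.47614371 0.30688855 0.33205752] [  56.53102277    9.78088425  -36.22329722   28.10099721  -38.60100091
 -173.60134421]
4075 ((569.837158203125, 307.4029541015625), (52.10602569580078, 89.97300720214844), 78.66088104248047) [0.56468698 0.30793943 0.02465623] 0.024810831608989337
```

View pics/w1.png

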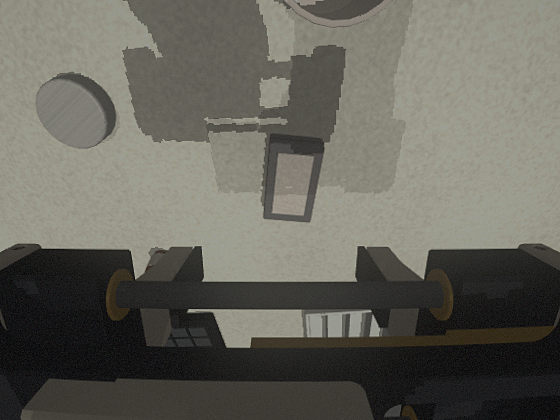

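The wrist view shows the case at (294,178), between the fingers' lines. Joint 6 is at its limit at −173.6°, so I'll take the equivalent half-turned grasp.

```bash
python3 -m inch '[0,0,0,-10.5,0,0,0.0876,0,0,0,-10.5,0,0,0.0876,0,0,0,-10.5,0,0,0.0876,0,0,0,-10.5,0,0,0.0876,0,0,0,-10.5,0,0,0.0876,0,0,0,-10.5,0,0,0.0876,0,0,0,-10.5,0,0,0.0876,0,0,0,-10.5,0,0,0.0876,0,0,0,-10.5,0,0,0.0876,0,0,0,-10.5,0,0,0.0876,0,0,0,-10.5,0,0,0.0876,0,0,0,-10.5,0,0,0.0876,0,0,0,-10.5,0,0,0.0876,0,0,0,-10.5,0,0,0.0876,0,0,0,-10.5,0,0,0.0876,0,0,0,-10.5,0,0,0.0876,0,0,0,-10,0,0,0.0876]'
cat > t.py <<'E'
from h import *
C=np.array([.570,.3065]); 
def pick(yaw=-11.2,back=.168,z=.016):
    T=Rt(60,yaw,-1); f=np.array([np.cos(np.radians(yaw)),np.sin(np.radians(yaw))])
    H=np.r_[C-.02*f,z]; return H-T.apply([back,0,0]),T
E
python3 - <<'E'
from t import *
p,r,o=pose(); print(p,o['joint_pos'])
pt,T=pick(back=.168+.07); plan(p,r,pt,T,6)
E
```

```text
clock: 5.2
tool_pos: [0.4724, 0.2828, 0.3261]
orientation: [173.6, 71.2, -10.2]
force: [0.5, -0.4, -0.7]
opening: 0.0878
[0.47239341 0.28278632 0.32612541] [ 55.32746598   8.84179319 -38.29070274  28.31115975 -38.30273883
   9.22947407]
0.0139,-0.0086,0.0121, 1.22,1.85,0.17
0.0134,-0.0084,0.0128, 1.22,1.85,0.17
0.0130,-0.0081,0.0134, 1.22,1.85,0.17
0.0125,-0.0079,0.0140, 1.22,1.85,0.17
0.0120,-0.0076,0.0145, 1.22,1.85,0.17
0.0115,-0.0073,0.0151, 1.22,1.85,0.17
```

```bash
python3 -m inch '[0.014,-0.009,0.012,1.2,1.85,0.2,0.0876, 0.013,-0.008,0.013,1.2,1.85,0.2,0.0876, 0.013,-0.008,0.013,1.2,1.85,0.2,0.0876, 0.012,-0.008,0.014,1.2,1.85,0.2,0.0876, 0.012,-0.008,0.0145,1.2,1.85,0.2,0.0876, 0.0115,-0.007,0.015,1.2,1.85,0.2,0.0876, 0,0,0,0,0,0,0.0876]'
python3 - <<'E'
from t import *
p,r,o=pose(); print(p,o['joint_pos'])
s=ctrl.snapshot('wrist'); save(s,'w2.png')
P=cloud(s,(p,o['orientation'])); ok=s['depth']>0
m=ok&(P[...,2]>.017)&(P[...,2]<.032)&(abs(P[...,0]-.57)<.07)&(abs(P[...,1]-.305)<.06)
q=P[m]; print(len(q),cv2.minAreaRect((q[:,:2]*1000).astype(np.float32)),np.median(q[:,2]))
pt,T=pick(back=.168+.02); p,r=plan(p,r,pt,T,4);print();pt,T=pick();plan(p,r,pt,T,2)
E
```

```text
clock: 6.08
tool_pos: [0.4293, 0.3274, 0.219]
orientation: [179.5, 60.0, -11.7]
force: [0.7, -1.1, 0.5]
opening: 0.0877
[0.42932483 0.3273998  0.21895356] [ 46.55032603  15.46862964 -57.40491297  89.57340152 -25.18917005
 -53.42203683]
8156 ((570.3081665039062, 306.92279052734375), (52.648921966552734, 89.70256042480469), 78.56670379638672) 0.025151405477225428
0.0122,-0.0018,-0.0011, 0.03,-0.01,-0.06
0.0122,-0.0017,-0.0011, 0.03,-0.01,-0.06
0.0122,-0.0017,-0.0011, 0.03,-0.01,-0.06
0.0122,-0.0017,-0.0011, 0.03,-0.01,-0.06

0.0100,-0.0000,-0.0000, 0.00,-0.00,0.00
0.0100,0.0000,-0.0000, 0.00,-0.00,0.00
```

View pics/w2.png

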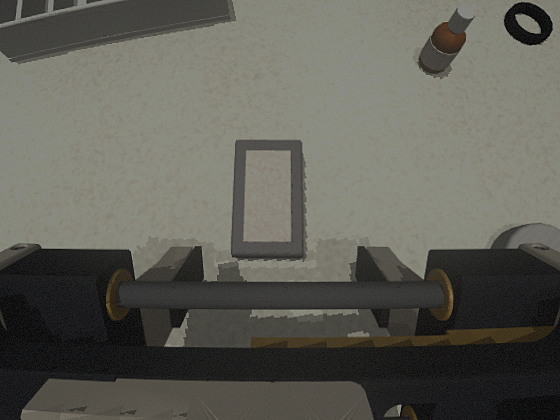

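The case sits at (268,198) and is well aligned with the jaws. I'll go down in stages and watch joint 4.

```bash
python3 -m inch '[0.012,-0.002,-0.001,0,0,-0.1,0.0876,0.012,-0.002,-0.001,0,0,-0.1,0.0876]'
python3 - <<'E'
from t import *
p,r,o=pose(); print(p,o['joint_pos'])
pt,T=pick(back=.168+.02); p,r=plan(p,r,pt,T,2);print();pt,T=pick();plan(p,r,pt,T,2)
E
```

```text
clock: 6.38
tool_pos: [0.4457, 0.33, 0.2053]
orientation: [179.6, 60.1, -11.7]
force: [0.8, -0.7, 1.4]
opening: 0.0876
[0.44574864 0.33000845 0.20530034] [ 43.12286017  17.67552805 -56.38767586  95.27675887 -24.15412852
 -56.32033351]
0.0146,-0.0006,0.0012, -0.04,0.06,-0.14
0.0146,-0.0006,0.0012, -0.04,0.06,-0.14

0.0100,-0.0000,-0.0000, -0.00,0.00,0.00
0.0100,0.0000,-0.0000, -0.00,0.00,0.00
```

```bash
cat >> t.py <<'E'
def pick2(yaw=168.8,back=.168,z=.016,p=60):
    T=Rt(p,yaw,1); f=np.array([np.cos(np.radians(yaw)),np.sin(np.radians(yaw))])
    H=np.r_[C-.02*f,z]; return H-T.apply([back,0,0]),T
E
python3 - <<'E'
from t import *
s=dict(np.load('pics/top0.npz')); print(onplane(s,[[231,165]],.02),onplane(s,[[75,130],[167,130],[167,72]],.03), cloud(s)[127,120],cloud(s)[75,120])
p,r,o=pose()
pt,T=pick2(back=.168+.09); print(pt); plan(p,r,pt,T,9,hold=.168)
E
```

```text
[[0.66760543 0.12875874 0.02      ]] [[0.74646656 0.52322814 0.03      ]
 [0.7513191  0.29128117 0.03      ]
 [0.90971127 0.30407546 0.03      ]] [0.76136815 0.41440888 0.01833922] [0.90659293 0.4304887  0.01592185]
[0.71616232 0.27755908 0.23943455]
0.0038,-0.0002,-0.0317, -0.02,-6.65,-0.02
0.0023,-0.0002,-0.0320, -0.02,-6.65,-0.02
0.0009,-0.0002,-0.0320, -0.02,-6.65,-0.02
-0.0006,-0.0002,-0.0319, -0.02,-6.65,-0.02
-0.0020,-0.0002,-0.0316, -0.02,-6.65,-0.02
-0.0034,-0.0001,-0.0312, -0.02,-6.65,-0.02
-0.0047,-0.0001,-0.0306, -0.02,-6.65,-0.02
-0.0060,-0.0001,-0.0298, -0.02,-6.65,-0.02
-0.0071,-0.0001,-0.0289, -0.02,-6.65,-0.02
```

```bash
python3 -m inch '[-0.02,0,-0.01,0,0,0,0.0876, 0.004,0,-0.032,0,-6.65,0,0.0876, 0.002,0,-0.032,0,-6.65,0,0.0876, 0.001,0,-0.032,0,-6.65,0,0.0876, 0,0,-0.032,0,-6.65,0,0.0876, -0.002,0,-0.032,0,-6.65,0,0.0876, -0.003,0,-0.031,0,-6.65,0,0.0876, -0.005,0,-0.031,0,-6.65,0,0.0876, -0.006,0,-0.03,0,-6.65,0,0.0876, -0.007,0,-0.029,0,-6.65,0,0.0876,0,0,0,0,0,0,0.0876]'
python3 - <<'E'
from t import *
p,r,o=pose(); print(p,o['joint_pos'])
pt,T=pick2(back=.168+.05);plan(p,r,pt,T,5,hold=.168)
E
```

```text
clock: 7.75
tool_pos: [0.6882, 0.2847, 0.2944]
orientation: [-1.0, 69.0, 167.4]
force: [-0.4, 0.6, -0.7]
opening: 0.0877
[0.68821857 0.28466324 0.29441503] [ 32.85082481  36.90475381  17.71921197 -14.8707647  -86.05060471
  48.57434826]
0.0158,0.0004,-0.0081, -0.05,-1.79,0.11
0.0157,0.0004,-0.0086, -0.05,-1.79,0.11
0.0156,0.0004,-0.0091, -0.05,-1.79,0.11
0.0154,0.0003,-0.0096, -0.05,-1.79,0.11
0.0153,0.0003,-0.0100, -0.05,-1.79,0.11
```

Joint 4 is now well clear of its limit (−15°).

```bash
python3 -m inch '[0.016,0,-0.008,0,-1.8,0.1,0.0876,0.016,0,-0.009,0,-1.8,0.1,0.0876,0.016,0,-0.009,0,-1.8,0.1,0.0876,0.015,0,-0.01,0,-1.8,0.1,0.0876,0.015,0,-0.01,0,-1.8,0.1,0.0876,0,0,0,0,0,0,0.0876]'
python3 - <<'E'
from t import *
p,r,o=pose(); print(p,o['joint_pos'])
pt,T=pick2(back=.168+.015); p,r=plan(p,r,pt,T,3); print(); pt,T=pick2(); plan(p,r,pt,T,2)
s=ctrl.snapshot('wrist'); save(s,'w3.png')
E
```

```text
clock: 8.5
tool_pos: [0.6939, 0.2864, 0.1963]
orientation: [-0.2, 59.1, 168.6]
force: [-0.6, -0.0, -0.1]
opening: 0.0876
[0.69388619 0.28643056 0.19628785] [ 30.92665288  45.08362182  20.12591425 -20.21493151 -88.97662091
  52.60881815]
0.0086,0.0015,0.0003, 0.02,0.30,0.03
0.0086,0.0015,0.0003, 0.02,0.30,0.03
0.0086,0.0015,0.0003, 0.02,0.30,0.03

0.0075,0.0000,-0.0000, -0.00,0.00,0.00
0.0075,-0.0000,0.0000, -0.00,0.00,0.00
```

View pics/w3.png

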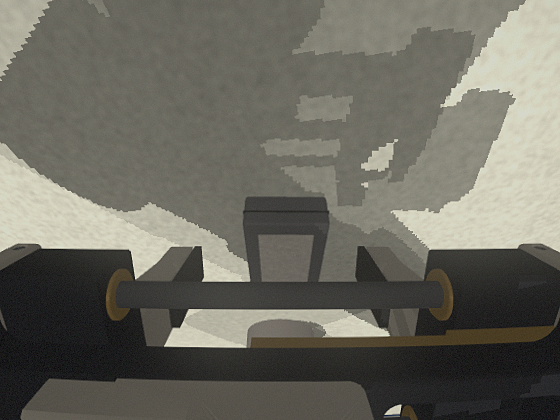

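The case at (287,240) is centred between the fingers. I'll descend now.

```bash
python3 -m inch '[0.0085,0.0015,0,0,0.3,0,0.0876,0.0085,0.0015,0,0,0.3,0,0.0876,0.0085,0.0015,0,0,0.3,0,0.0876,0.0075,0,0,0,0,0,0.0876,0,0,0,0,0,0,0.0876]'
python3 - <<'E'
from t import *
p,r,o=pose(); print(p,o['joint_pos'])
pt,T=pick2();plan(p,r,pt,T,1)
E
```

```text
clock: 9.18
tool_pos: [0.6759, 0.2859, 0.1701]
orientation: [-0.6, 60.4, 168.3]
force: [-0.4, -0.6, -0.3]
opening: 0.0875
[0.67586078 0.28593747 0.17012006] [ 31.74566783  44.72309157  15.68689447 -19.95648669 -83.76791197
  53.43927036]
0.0094,0.0004,-0.0009, 0.22,-0.42,0.23
```

```bash
python3 -m inch '[0.009,0,-0.001,0.2,-0.4,0.2,0.0876,0,0,0,0,0,0,0.0876]'
python3 - <<'E'
from t import *
p,r,o=pose(); print(p,o['force'])
pt,T=pick2();plan(p,r,pt,T,1); print((p+r.apply([.178,0,0]))[2])
E
```

```text
clock: 9.43
tool_pos: [0.6722, 0.2868, 0.1614]
orientation: [-0.1, 60.0, 168.8]
force: [0.5, -0.5, 0.3]
opening: 0.0875
[0.67220845 0.28682155 0.16140537] [ 0.51541393 -0.47757904  0.307133  ]
-0.0000,0.0005,0.0001, 0.02,-0.00,0.02
0.007252292466079502
```

```bash
python3 -m inch '[0,0,0,0,0,0,0.03,0,0,0,0,0,0,0.03,0,0,0,0,0,0,0.03,0,0,0,0,0,0,0.03]'
python3 - <<'E'
from t import *
p,r,o=pose(); print(p,o['orientation'],o['opening'],o['force'])
E
```

```text
clock: 9.93
tool_pos: [0.6727, 0.2868, 0.1618]
orientation: [-0.1, 60.1, 168.7]
force: [1.0, -0.1, 1.0]
opening: 0.0533
[0.67274445 0.28677327 0.16178446] [-1.05309287e-01  6.00503339e+01  1.68704538e+02] 0.05334766890211836 [ 0.98133323 -0.09767447  1.00778899]
```

```bash
cat >> t.py <<'E'
O=np.array([.511,-.2075]); 
def place(xr=.074,dz=.0,along=.02,off=.004,yaw=2.0,p=150,lat=0.):
    T=Rt(p,yaw,1); f=np.array([np.cos(np.radians(yaw)),np.sin(np.radians(yaw)),0]);l=np.array([-f[1],f[0],0])
    H=np.r_[O,0]-xr*f+off*f+lat*l; H[2]=.057+along+dz
    return H-T.apply([.168,0,0]),T
E
python3 - <<'E'
from t import *
p,r,o=pose()
p,r=plan(p,r,p+[0,0,.13],r,4); print()
pt,T=place(dz=.14); print(pt,(r.inv()*T).as_rotvec(degrees=True)); plan(p,r,pt,T,20,hold=.168)
E
```

```text
-0.0282,-0.0000,0.0162, 0.00,0.00,0.00
-0.0282,-0.0000,0.0162, 0.00,0.00,0.00
-0.0282,-0.0000,0.0162, 0.00,0.00,0.00
-0.0282,-0.0000,0.0162, 0.00,0.00,0.00

[ 0.58644628 -0.20486536  0.301     ] [164.31477361  13.97307341  44.11479505]
-0.0018,0.0200,0.0054, 8.22,0.70,2.21
-0.0008,0.0204,0.0015, 8.22,0.70,2.21
0.0003,0.0201,-0.0023, 8.22,0.70,2.21
0.0014,0.0192,-0.0061, 8.22,0.70,2.21
0.0025,0.0178,-0.0097, 8.22,0.70,2.21
0.0035,0.0158,-0.0130, 8.22,0.70,2.21
0.0045,0.0134,-0.0160, 8.22,0.70,2.21
0.0055,0.0105,-0.0186, 8.22,0.70,2.21
0.0063,0.0072,-0.0207, 8.22,0.70,2.21
0.0071,0.0036,-0.0224, 8.22,0.70,2.21
0.0077,-0.0002,-0.0235, 8.22,0.70,2.21
0.0082,-0.0041,-0.0240, 8.22,0.70,2.21
0.0085,-0.0081,-0.0240, 8.22,0.70,2.21
0.0087,-0.0121,-0.0234, 8.22,0.70,2.21
0.0087,-0.0159,-0.0222, 8.22,0.70,2.21
0.0085,-0.0195,-0.0205, 8.22,0.70,2.21
0.0082,-0.0229,-0.0183, 8.22,0.70,2.21
0.0078,-0.0258,-0.0157, 8.22,0.70,2.21
0.0072,-0.0284,-0.0126, 8.22,0.70,2.21
0.0064,-0.0304,-0.0093, 8.22,0.70,2.21
```

Lift first, and check the grip.

```bash
python3 -m inch '[0,0,0,0,0,0,0.03,-0.02,0,0.0115,0,0,0,0.03,-0.028,0,0.016,0,0,0,0.03,-0.028,0,0.016,0,0,0,0.03,-0.028,0,0.016,0,0,0,0.03,-0.008,0,0.005,0,0,0,0.03]'
python3 - <<'E'
from t import *
p,r,o=pose(); print(p,o['opening'],o['joint_pos'])
s=ctrl.snapshot('wrist'); save(s,'w4.png')
s=ctrl.snapshot('scene'); save(s,'s4.png')
E
```

```text
clock: 10.68
tool_pos: [0.673, 0.2863, 0.3008]
orientation: [-0.2, 60.2, 168.7]
force: [-1.4, -0.3, -0.2]
opening: 0.0521
[0.67298221 0.28633999 0.30080694] 0.05209964123187097 [ 31.87803308  38.05994977  21.06696069 -19.97393827 -95.31364973
  49.05395806]
```

View pics/s4.png

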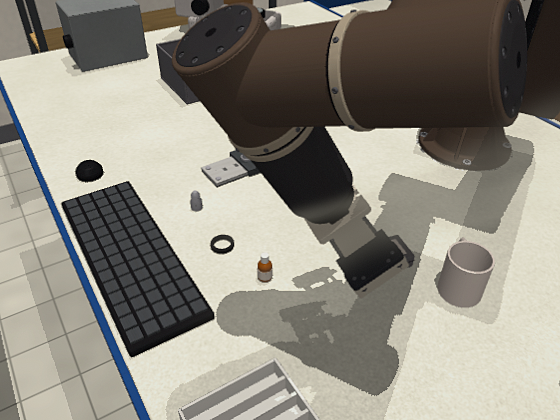

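View pics/w4.png

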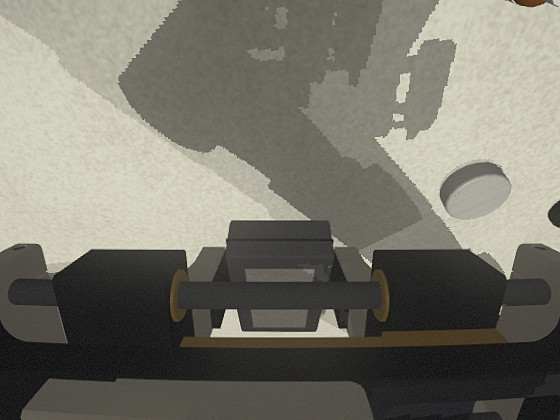

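```bash
python3 -m inch '[-0.004,0.02,0.005,8.2,0.7,2.2,0.03, -0.003,0.02,0.0015,8.2,0.7,2.2,0.03, -0.001,0.02,-0.002,8.2,0.7,2.2,0.03, 0.001,0.019,-0.006,8.2,0.7,2.2,0.03, 0.002,0.018,-0.01,8.2,0.7,2.2,0.03, 0.003,0.016,-0.013,8.2,0.7,2.2,0.03, 0.004,0.013,-0.016,8.2,0.7,2.2,0.03, 0.005,0.0105,-0.019,8.2,0.7,2.2,0.03, 0.006,0.007,-0.021,8.2,0.7,2.2,0.03, 0.007,0.004,-0.022,8.2,0.7,2.2,0.03]'
python3 - <<'E'
from t import *
p,r,o=pose(); print(p,o['opening'],o['joint_pos'])
pt,T=place(dz=.14); print((r.inv()*T).as_rotvec(degrees=True)); plan(p,r,pt,T,11,hold=.168)
E
```

```text
clock: 12.02
tool_pos: [0.6209, 0.0769, 0.3105]
orientation: [109.5, 45.5, -162.0]
force: [1.2, -0.2, -1.1]
opening: 0.0516
[0.62093636 0.07685652 0.31050687] 0.05161951643953521 [  23.56473113   34.70190905    5.17347229   -4.01451015 -104.75982582
  -24.44256143]
[79.61550779  5.72055354 20.92629492]
0.0074,-0.0020,-0.0211, 7.24,0.52,1.90
0.0077,-0.0050,-0.0213, 7.24,0.52,1.90
0.0079,-0.0081,-0.0211, 7.24,0.52,1.90
0.0080,-0.0111,-0.0205, 7.24,0.52,1.90
0.0079,-0.0141,-0.0196, 7.24,0.52,1.90
0.0078,-0.0169,-0.0183, 7.24,0.52,1.90
0.0075,-0.0195,-0.0166, 7.24,0.52,1.90
0.0072,-0.0219,-0.0146, 7.24,0.52,1.90
0.0067,-0.0239,-0.0124, 7.24,0.52,1.90
0.0062,-0.0257,-0.0099, 7.24,0.52,1.90
0.0056,-0.0271,-0.0072, 7.24,0.52,1.90
```

```bash
python3 -m inch '[0.007,-0.002,-0.021,7.2,0.5,1.9,0.03, 0.008,-0.005,-0.021,7.2,0.5,1.9,0.03, 0.008,-0.008,-0.021,7.2,0.5,1.9,0.03, 0.008,-0.011,-0.0205,7.2,0.5,1.9,0.03, 0.008,-0.014,-0.0195,7.2,0.5,1.9,0.03, 0.008,-0.017,-0.018,7.2,0.5,1.9,0.03, 0.0075,-0.0195,-0.0165,7.2,0.5,1.9,0.03, 0.007,-0.022,-0.0145,7.2,0.5,1.9,0.03, 0.0065,-0.024,-0.0125,7.2,0.5,1.9,0.03, 0.006,-0.026,-0.01,7.2,0.5,1.9,0.03, 0.0055,-0.027,-0.007,7.2,0.5,1.9,0.03, 0,0,0,0,0,0,0.03]'
python3 - <<'E'
from t import *
p,r,o=pose(); print(p,o['opening'],o['joint_pos'])
pt,T=place(dz=.06); print((r.inv()*T).as_rotvec(degrees=True)); plan(p,r,pt,T,4,hold=.168)
for n in['top','scene','wrist']:
    s=ctrl.snapshot(n); save(s,n+'5.png'); np.savez('pics/'+n+'5.npz',**s)
E
```

```text
clock: 13.52
tool_pos: [0.5767, -0.2134, 0.2883]
orientation: [-178.2, 28.4, -179.1]
force: [-0.3, 0.4, -0.8]
opening: 0.0517
[ 0.57672509 -0.21337479  0.28829036] 0.05174501493099732 [  -1.43240054   39.88971464    2.26096364    2.27126869 -113.9403604
  -89.75600584]
[-2.32379089 -1.62072894 -0.91106601]
0.0058,0.0026,0.0159, -0.58,-0.41,-0.23
0.0059,0.0025,0.0159, -0.58,-0.41,-0.23
0.0060,0.0023,0.0159, -0.58,-0.41,-0.23
0.0062,0.0022,0.0158, -0.58,-0.41,-0.23
```

View pics/scene5.png

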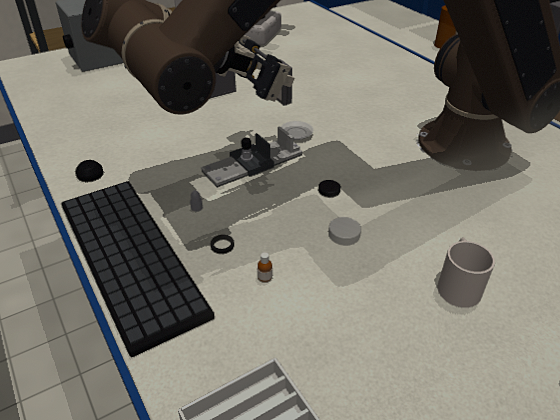

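View pics/top5.png

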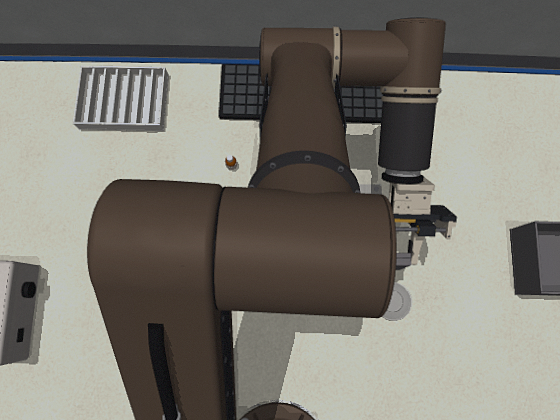

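View pics/wrist5.png

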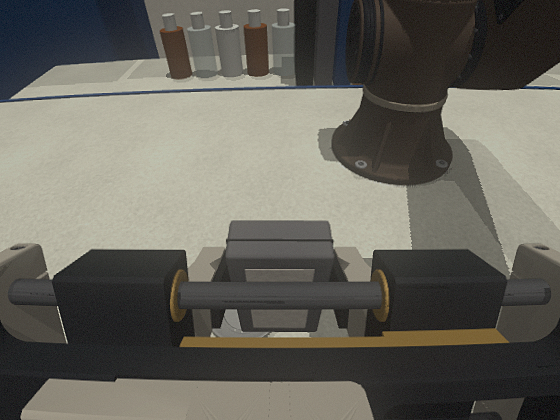

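```bash
python3 - <<'E'
from t import *
s=dict(np.load('pics/wrist5.npz')); T4=s['hand_eye']
v,u=np.mgrid[:420,:560]; d=rays(s,np.c_[u.ravel(),v.ravel()])*s['depth'].ravel()[:,None]
P=(d@T4[:3,:3].T+T4[:3,3]).reshape(420,560,3)
# nominal world at place: tool -> world rotated
Q=Rt(150,0,1).apply((P-np.array([.168,0,0])).reshape(-1,3)).reshape(420,560,3) # x=f', z=up, relative H
for (a,b) in [(280,228),(240,228),(320,228),(280,236),(280,255),(250,255),(310,255),(280,262),(280,275),(280,315),(255,318),(305,318),(280,325),(280,330)]:
    print((a,b),Q[b,a].round(4),s['depth'][b,a].round(4))
m=(s['depth']>0)&(abs(Q[...,1])<.03)&(abs(Q[...,0])<.03)&(Q[...,2]>-.07)&(Q[...,2]<.04)
vv=np.argwhere(m);print(len(vv),vv.min(0),vv.max(0))
cv2.imwrite('pics/m5.png',m.astype(np.uint8)*255)
q=Q[m]
print(np.percentile(q,[1,50,99],axis=0))
E
python3 -c "
import cv2
a=cv2.imread('pics/wrist5.png')[200:350,180:380];cv2.imwrite('pics/c5.png',cv2.resize(a,None,fx=4,fy=4))"
```

```text
(280, 228) [-0.0084 -0.0003  0.0246] 0.1533
(240, 228) [-0.0091 -0.0205  0.0238] 0.1544
(320, 228) [-0.0083  0.0198  0.0246] 0.1532
(280, 236) [-0.0029 -0.0003  0.025 ] 0.1493
(280, 255) [ 0.0079 -0.0003  0.0244] 0.1422
(250, 255) [ 0.0082 -0.0143  0.0247] 0.1418
(310, 255) [0.0085 0.0136 0.0252] 0.1412
(280, 262) [ 0.0094 -0.0003  0.0207] 0.1439
(280, 275) [ 0.0094 -0.0003  0.0093] 0.1522
(280, 315) [ 0.0097 -0.0002 -0.0361] 0.1849
(255, 318) [ 0.0089 -0.0159 -0.0423] 0.1899
(305, 318) [ 0.0091  0.0154 -0.0417] 0.1894
(280, 325) [ 0.0092 -0.0002 -0.0523] 0.197
(280, 330) [ 0.0093 -0.0002 -0.0603] 0.2028
8844 [220 213] [331 350]
[[-0.01384898 -0.02845725 -0.06176679]
 [ 0.00853818 -0.00029448  0.02134024]
 [ 0.02024816  0.02881091  0.02546019]]
```

View pics/c5.png

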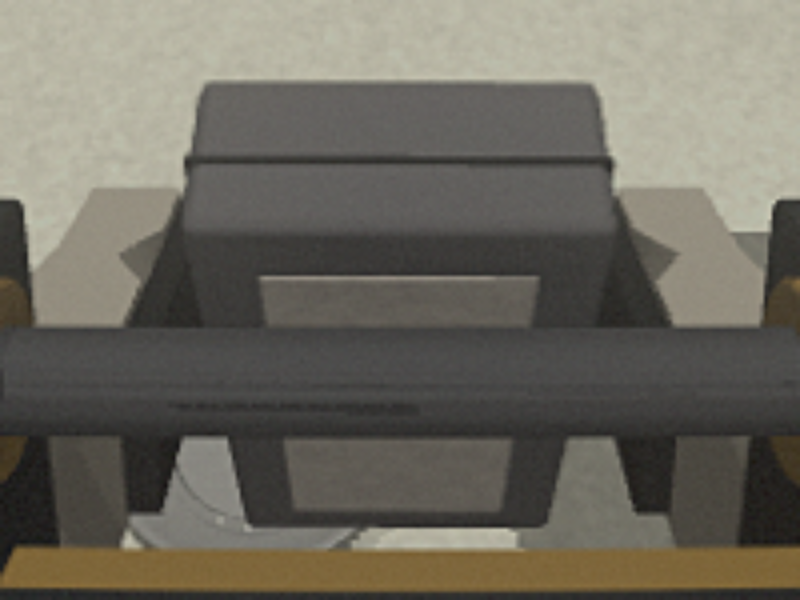

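The wrist depth gives the case upright in the grip. Its broad face is 9.3 mm and its top end 24.8 mm from the hold point, and it is centred. I'll lower it to a hover next.

```bash
python3 -m inch '[0.006,0.0026,0.016,-0.6,-0.4,-0.25,0.03,0.006,0.0025,0.016,-0.6,-0.4,-0.25,0.03,0.006,0.0023,0.016,-0.6,-0.4,-0.25,0.03,0.006,0.002,0.016,-0.6,-0.4,-0.2,0.03,0,0,0,0,0,0,0.03]'
python3 - <<'E'
from t import *
p,r,o=pose(); print(p,o['opening'],o['joint_pos'])
a=dict(along=.0202,off=.0027)
pt,T=place(dz=.06,**a);plan(p,r,pt,T,1,hold=.168)
s=ctrl.snapshot('scene'); save(s,'scene6.png'); np.savez('pics/scene6.npz',**s)
i=s['color'][90:200,190:340,::-1]; cv2.imwrite('pics/c6.png',cv2.resize(i,None,fx=5,fy=5))
E
```

```text
clock: 14.3
tool_pos: [0.5887, -0.1987, 0.2145]
orientation: [179.6, 30.1, -177.4]
force: [0.4, 0.5, 0.2]
opening: 0.0517
[ 0.58874826 -0.19871534  0.21447699] 0.05168308797947927 [ 4.96215298e-02  4.43554782e+01  7.41149603e-01  2.26192072e+00
 -1.06285186e+02 -8.76686201e+01]
-0.0000,-0.0060,-0.0078, 0.72,0.06,0.48
```

View pics/c6.png

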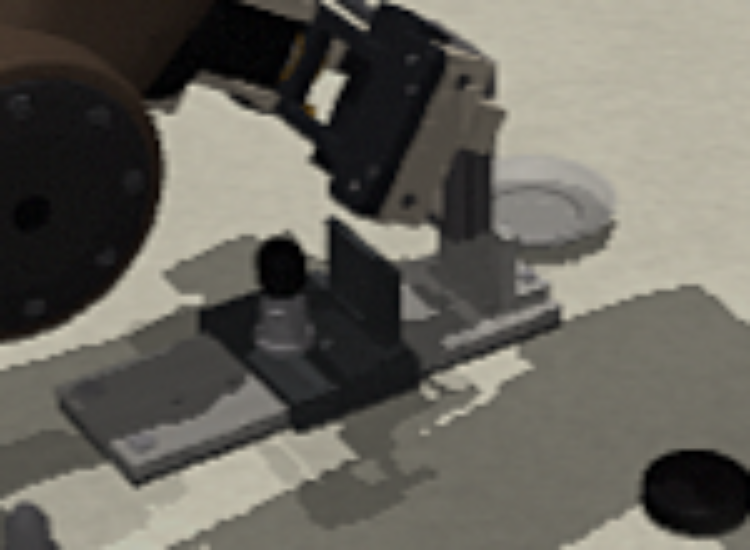

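Run:
```python
from t import *
yaw=np.radians(2);f=np.array([np.cos(yaw),np.sin(yaw)]);l=np.array([-f[1],f[0]])
for n in ['scene','top']:
    s=dict(np.load(f'pics/{n}0.npz'));P=cloud(s);X=-(P[...,:2]-O)@f;Y=-(P[...,:2]-O)@l;Z=P[...,2]
    for nm,a,b,z0,z1 in [('plate',.06,.12,.035,.06),('bookend',.01,.05,.035,.062),('base',-.13,-.05,.008,.016)]:
        m=(s['depth']>0)&(X>a)&(X<b)&(abs(Y)<.06)&(Z>z0)&(Z<z1)
        print(n,nm,m.sum(),'X',np.percentile(X[m],[3,20,50,80,97]).round(4),'Y',np.percentile(Y[m],[3,50,97]).round(4),'Z',np.percentile(Z[m],[50,99]).round(4))
print()
p,r,o=pose();a=dict(along=.0202,off=.0027)
pt,T=place(dz=.03,**a);p,r=plan(p,r,pt,T,3,hold=.168);
```

```text
scene plate 164 X [0.0869 0.0884 0.0896 0.0918 0.0964] Y [-0.0301 -0.0056  0.0282] Z [0.0494 0.0598]
scene bookend 149 X [0.022  0.0236 0.0245 0.0258 0.0291] Y [-0.0303 -0.0053  0.0267] Z [0.0503 0.0619]
scene base 549 X [-0.1197 -0.1088 -0.0874 -0.0654 -0.0528] Y [-0.0391 -0.0057  0.0358] Z [0.0142 0.0159]
top plate 104 X [0.0897 0.0917 0.094  0.0964 0.0983] Y [-0.0294 -0.0011  0.029 ] Z [0.0558 0.0592]
top bookend 102 X [0.0257 0.0278 0.0301 0.0316 0.0321] Y [-0.0297 -0.0003  0.0279] Z [0.057  0.0617]
top base 801 X [-0.1173 -0.1064 -0.0864 -0.064  -0.0521] Y [-0.0366  0.0001  0.0358] Z [0.0114 0.0154]

0.0052,-0.0020,0.0063, 0.23,0.04,0.16
0.0052,-0.0020,0.0063, 0.23,0.04,0.16
0.0052,-0.0020,0.0063, 0.23,0.04,0.16
```

Both cameras agree with the rack frame to about 1 mm (plate face at 0.089–0.090, bookend at 0.025–0.031). Lowering further.

```bash
python3 -m inch '[0,-0.003,-0.004,0.35,0,0.25,0.03,0,-0.003,-0.004,0.35,0,0.25,0.03,0,0,0,0,0,0,0.03]'
python3 - <<'E'
from t import *
p,r,o=pose();a=dict(along=.0202,off=.0027)
pt,T=place(dz=.06,**a);plan(p,r,pt,T,1,hold=.168)
print();pt,T=place(dz=.02,**a);plan(p,r,pt,T,3,hold=.168)
E
```

```text
clock: 14.72
tool_pos: [0.5851, -0.2061, 0.2244]
orientation: [-179.9, 30.2, -178.1]
force: [-0.4, -0.7, -1.6]
opening: 0.052
0.0016,0.0012,0.0028, -0.10,0.24,-0.05

0.0072,0.0004,0.0125, -0.03,0.08,-0.02
0.0072,0.0004,0.0125, -0.03,0.08,-0.02
0.0072,0.0004,0.0125, -0.03,0.08,-0.02
```

```bash
python3 -m inch '[0.0072,0.0004,0.0125,0,0.1,0,0.03,0.0072,0.0004,0.0125,0,0.1,0,0.03,0.0072,0.0004,0.0125,0,0.1,0,0.03,0,0,0,0,0,0,0.03]'
python3 - <<'E'
from t import *
p,r,o=pose();a=dict(along=.0202,off=.0027);print(o['force'])
pt,T=place(dz=.02,**a);plan(p,r,pt,T,1,hold=.168)
print();pt,T=place(dz=.002,**a);plan(p,r,pt,T,2,hold=.168)
E
```

```text
clock: 15.22
tool_pos: [0.5848, -0.2049, 0.1775]
orientation: [-180.0, 29.9, -178.1]
force: [-0.6, 0.2, -0.9]
opening: 0.0515
[-0.58907662  0.20496721 -0.90682083]
-0.0021,-0.0000,-0.0030, -0.10,-0.11,-0.09

0.0034,-0.0000,0.0063, -0.05,-0.06,-0.04
0.0034,-0.0000,0.0063, -0.05,-0.06,-0.04
```

```bash
python3 -m inch '[0.0035,0,0.0065,0,-0.1,0,0.03,0.0035,0,0.006,0,0,0,0.03,0,0,0,0,0,0,0.03]'
python3 - <<'E'
from t import *
p,r,o=pose();a=dict(along=.0202,off=.0027);print(o['force'],o['orientation'])
pt,T=place(dz=.0,**a);plan(p,r,pt,T,1,hold=.168)
s=ctrl.snapshot('scene'); save(s,'scene7.png')
i=s['color'][90:200,190:340,::-1]; cv2.imwrite('pics/c7.png',cv2.resize(i,None,fx=5,fy=5))
E
```

```text
clock: 15.6
tool_pos: [0.5853, -0.205, 0.1625]
orientation: [-179.9, 30.0, -178.0]
force: [-2.0, -0.4, 1.5]
opening: 0.0513
[-1.97326523 -0.39021379  1.47064498] [-179.91920118   29.95247157 -178.04082259]
0.0007,0.0001,0.0011, -0.10,-0.05,-0.04
```

View pics/c7.png

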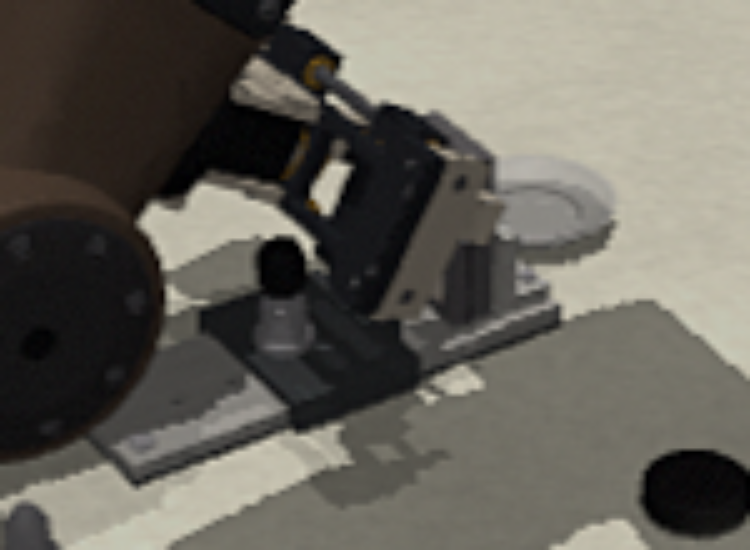

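```bash
python3 -m inch '[0.0008,0,0.0015,0,0,0,0.03,0,0,0,0,0,0,0.03]'
python3 - <<'E'
from t import *
p,r,o=pose();a=dict(along=.0202,off=.0027);print(o['force'],o['orientation'],p)
pt,T=place(dz=.0,**a);plan(p,r,pt,T,1,hold=.168)
E
```

```text
clock: 15.9
tool_pos: [0.5854, -0.2049, 0.1626]
orientation: [-179.9, 29.9, -178.0]
force: [-0.2, -1.2, -1.0]
opening: 0.0518
[-0.16985899 -1.17095336 -0.95016897] [-179.92318848   29.94638875 -178.02220545] [ 0.58544406 -0.20487363  0.16258298]
0.0009,-0.0000,0.0010, -0.09,-0.05,-0.02
```

```bash
python3 -m inch '[0.001,0,0.002,0,0,0,0.03,0.0005,0,0.001,0,0,0,0.03,0,0,0,0,0,0,0.03]'
python3 - <<'E'
from t import *
p,r,o=pose();a=dict(along=.0202,off=.0027);print(o['force'],o['orientation'],p)
pt,T=place(dz=.0,**a);plan(p,r,pt,T,1,hold=.168)
E
```

```text
clock: 16.27
tool_pos: [0.5859, -0.2047, 0.1623]
orientation: [-179.9, 29.9, -177.9]
force: [-0.8, -0.2, -1.3]
opening: 0.0516
[-0.82123892 -0.22579052 -1.33571771] [-179.91532502   29.86446575 -177.94739756] [ 0.58588539 -0.2046745   0.1623169 ]
0.0012,-0.0002,0.0006, -0.06,-0.14,0.05
```

```bash
python3 -m inch '[0,0,0,0,0,0,0.07,0,0,0,0,0,0,0.0876,0,0,0,0,0,0,0.0876,0,0,0,0,0,0,0.0876]'
python3 - <<'E'
from t import *
s=ctrl.snapshot('wrist'); save(s,'w8.png')
s=ctrl.snapshot('scene'); save(s,'scene8.png')
i=s['color'][90:200,190:340,::-1]; cv2.imwrite('pics/c8.png',cv2.resize(i,None,fx=5,fy=5))
E
```

```text
clock: 16.77
tool_pos: [0.5859, -0.2048, 0.1617]
orientation: [-179.9, 29.9, -178.0]
force: [-0.1, 0.1, 0.3]
opening: 0.0844
```

View pics/c8.png

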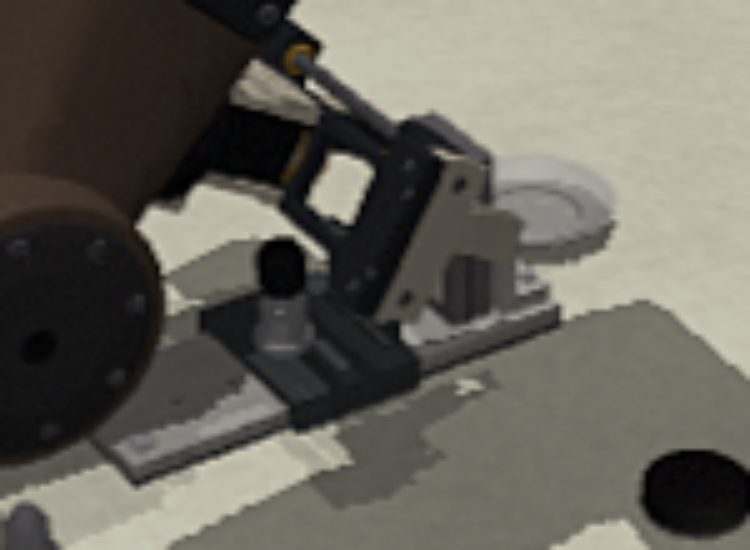

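View pics/w8.png

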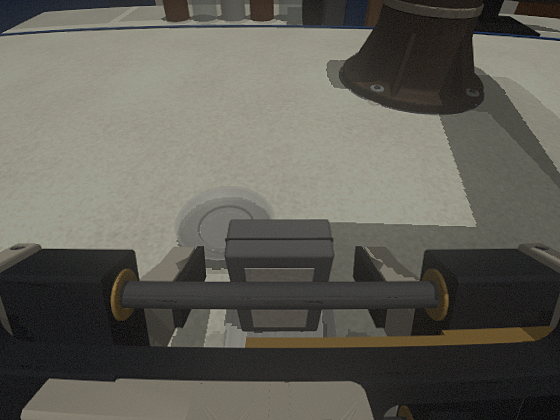

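```bash
python3 -m inch '[-0.01,0,0,0,0,0,0.0876,-0.025,0,0,0,0,0,0.0876,-0.025,0,0,0,0,0,0.0876,-0.025,0,0,0,0,0,0.0876,-0.015,0,0,0,0,0,0.0876]'
cat >> t.py <<'E'
def knob(trav=0.,z=.065,yaw=2.0,p=90):
    T=Rt(p,yaw,1); f=np.array([np.cos(np.radians(yaw)),np.sin(np.radians(yaw)),0])
    H=np.r_[O,0]-(-.017+trav)*f; H[2]=z
    return H-T.apply([.159,0,0]),T
E
python3 - <<'E'
from t import *
p,r,o=pose();print(p,o['joint_pos'])
pt,T=knob(z=.145);plan(p,r,pt,T,10)
E
```

```text
clock: 17.5
tool_pos: [0.6763, -0.2017, 0.2144]
orientation: [-179.9, 29.9, -177.9]
force: [0.6, -0.6, 0.7]
opening: 0.0876
[ 0.67630683 -0.20169828  0.21436891] [  -0.25818807   51.10859056   15.71052726    2.2052513  -114.68239862
  -88.040214  ]
0.0084,-0.0000,-0.0152, -0.01,-6.01,0.01
0.0068,-0.0000,-0.0160, -0.01,-6.01,0.01
0.0051,-0.0000,-0.0166, -0.01,-6.01,0.01
0.0033,-0.0000,-0.0170, -0.01,-6.01,0.01
0.0015,-0.0000,-0.0173, -0.01,-6.01,0.01
-0.0003,-0.0000,-0.0173, -0.01,-6.01,0.01
-0.0021,-0.0000,-0.0172, -0.01,-6.01,0.01
-0.0039,-0.0000,-0.0169, -0.01,-6.01,0.01
-0.0057,-0.0000,-0.0164, -0.01,-6.01,0.01
-0.0074,-0.0000,-0.0157, -0.01,-6.01,0.01
```

```bash
python3 -m inch '[0.0084,0,-0.015,0,-6,0,0.0876,0.007,0,-0.016,0,-6,0,0.0876,0.005,0,-0.0165,0,-6,0,0.0876,0.003,0,-0.017,0,-6,0,0.0876,0.0015,0,-0.017,0,-6,0,0.0876,0,0,-0.017,0,-6,0,0.0876,-0.002,0,-0.017,0,-6,0,0.0876,-0.004,0,-0.017,0,-6,0,0.0876,-0.006,0,-0.0165,0,-6,0,0.0876,-0.0075,0,-0.0155,0,-6,0,0.0876,0,0,0,0,0,0,0.0876]'
python3 - <<'E'
from t import *
p,r,o=pose();print(p,o['joint_pos'])
pt,T=knob(z=.145);plan(p,r,pt,T,3)
s=ctrl.snapshot('wrist'); save(s,'w9.png'); np.savez('pics/w9.npz',**s,pp=p,oo=o['orientation'])
s=ctrl.snapshot('scene'); save(s,'scene9.png'); np.savez('pics/scene9.npz',**s)
i=s['color'][80:200,190:340,::-1]; cv2.imwrite('pics/c9.png',cv2.resize(i,None,fx=5,fy=5))
E
```

```text
clock: 18.88
tool_pos: [0.5295, -0.2066, 0.3092]
orientation: [-6.4, 87.8, -4.2]
force: [0.6, -0.9, 0.1]
opening: 0.0876
[ 0.52946603 -0.20656069  0.3091776 ] [ -1.55061797  14.61506131 -21.35699644   0.1305183  -51.84559689
 -86.36672116]
0.0017,-0.0001,-0.0006, 0.05,0.72,0.08
0.0017,-0.0001,-0.0005, 0.05,0.72,0.08
0.0017,-0.0001,-0.0005, 0.05,0.72,0.08
```

View pics/c9.png

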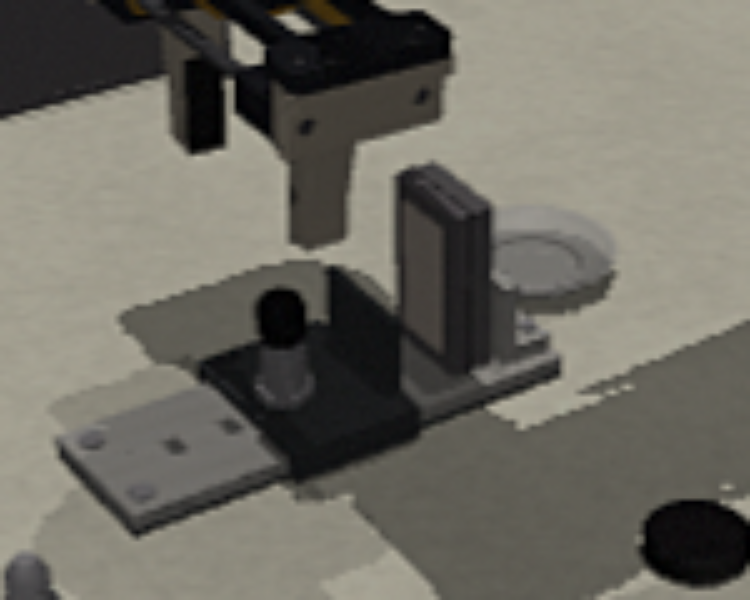

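View pics/w9.png

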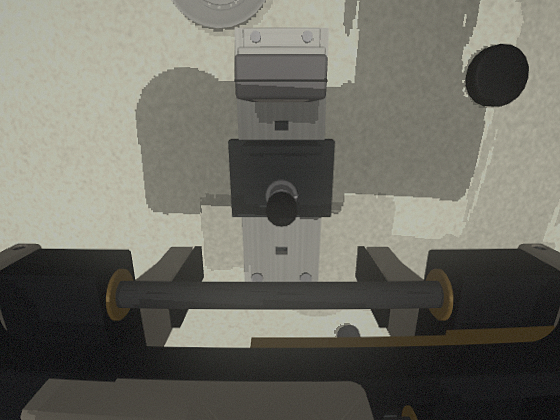

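The case stands on its own at wrist (281,78), square to the end plate, and the knob is at (282,208). I'll measure both.

Run:
```python
from t import *
yaw=np.radians(2);f=np.array([np.cos(yaw),np.sin(yaw)]);l=np.array([-f[1],f[0]])
w=dict(np.load('pics/w9.npz')); s=dict(np.load('pics/scene9.npz'))
for nm,c,P in[('wrist',w,cloud(w,(w['pp'],w['oo']))),('scene',s,cloud(s))]:
    X=-(P[...,:2]-O)@f;Y=-(P[...,:2]-O)@l;Z=P[...,2];ok=c['depth']>0
    for k,m in[('casetop',ok&(X>.05)&(X<.1)&(abs(Y)<.04)&(Z>.09)&(Z<.11)),('caseface',ok&(X>.04)&(X<.1)&(abs(Y)<.02)&(Z>.066)&(Z<.09)),('knobtop',ok&(X>-.04)&(X<.01)&(abs(Y)<.03)&(Z>.066)&(Z<.08)),('plate',ok&(X>.083)&(X<.105)&(abs(Y)<.04)&(Z>.048)&(Z<.06)),('bk',ok&(X>.01)&(X<.045)&(abs(Y)<.04)&(Z>.05)&(Z<.064))]:
        if m.sum()>8:
            q=np.c_[X[m],Y[m]]; print(nm,k,m.sum(),'X',np.percentile(X[m],[2,50,98]).round(4),'Y',np.percentile(Y[m],[2,50,98]).round(4),'Z',np.percentile(Z[m],[50,98]).round(4),np.round(cv2.minAreaRect((q*1000).astype(np.float32)),1) if 0 else cv2.minAreaRect((q*1000).astype(np.float32))[2])
p,r,o=pose();pt,T=knob(z=.085);p,r=plan(p,r,pt,T,4);print();pt,T=knob(z=.065);plan(p,r,pt,T,2)
```

```text
wrist casetop 4190 X [0.0622 0.0739 0.0854] Y [-0.0238  0.0011  0.0256] Z [0.1028 0.1043] 0.08605356514453888
wrist caseface 57 X [0.0615 0.0615 0.062 ] Y [-0.0186 -0.0002  0.0168] Z [0.0834 0.0852] 0.7366057634353638
wrist knobtop 763 X [-0.0271 -0.0156 -0.0061] Y [-0.0105 -0.0006  0.0099] Z [0.0733 0.075 ] 47.07297897338867
wrist plate 621 X [0.0929 0.0949 0.0971] Y [-0.0287 -0.0001  0.0291] Z [0.0578 0.0594] 0.6252248287200928
wrist bk 733 X [0.0247 0.0279 0.0308] Y [-0.0278  0.001   0.0284] Z [0.0601 0.0616] 0.21322815120220184
scene casetop 213 X [0.0602 0.0678 0.0834] Y [-0.0265 -0.005   0.0264] Z [0.1032 0.1068] 88.44132232666016
scene caseface 80 X [0.0589 0.0614 0.0637] Y [-0.0178  0.0005  0.0189] Z [0.0783 0.0885] 0.08545402437448502
scene knobtop 69 X [-0.0293 -0.0213 -0.0093] Y [-0.0132 -0.0063  0.0076] Z [0.0744 0.0778] 58.5225715637207
scene plate 27 X [0.088  0.092  0.0978] Y [-0.03   -0.0246 -0.0099] Z [0.0547 0.0597] 87.55623626708984
scene bk 94 X [0.0222 0.025  0.0296] Y [-0.0311 -0.0035  0.0262] Z [0.0586 0.0634] 1.4712460041046143
0.0160,-0.0000,-0.0012, 0.05,0.50,0.06
0.0160,-0.0000,-0.0011, 0.05,0.50,0.06
0.0160,-0.0000,-0.0010, 0.05,0.50,0.06
0.0160,-0.0001,-0.0008, 0.05,0.50,0.06

0.0100,0.0000,-0.0000, 0.00,0.00,0.00
0.0100,0.0000,-0.0000, 0.00,0.00,0.00
```

```bash
python3 -m inch '[0.016,0,-0.001,0,0.5,0.05,0.0876,0.016,0,-0.001,0,0.5,0.05,0.0876,0.016,0,-0.001,0,0.5,0.05,0.0876,0.016,0,-0.001,0,0.5,0.05,0.0876,0,0,0,0,0,0,0.0876]'
python3 - <<'E'
from t import *
p,r,o=pose();pt,T=knob(z=.065);plan(p,r,pt,T,2)
E
```

```text
clock: 19.6
tool_pos: [0.5288, -0.2065, 0.2353]
orientation: [179.4, 89.3, -178.4]
force: [-0.4, 0.2, -0.0]
opening: 0.0873
0.0056,-0.0002,-0.0004, 0.10,-0.35,-0.00
0.0056,-0.0002,-0.0004, 0.10,-0.35,-0.00
```

```bash
python3 -m inch '[0.0055,0,-0.0005,0.1,-0.3,0,0.0876,0.0055,0,-0.0005,0,-0.3,0,0.0876,0,0,0,0,0,0,0.05,0,0,0,0,0,0,0.035]'
python3 - <<'E'
from t import *
p,r,o=pose();print(o['force'],o['opening']);pt,T=knob(z=.065);plan(p,r,pt,T,1)
E
```

```text
clock: 20.1
tool_pos: [0.5282, -0.2066, 0.2246]
orientation: [-19.6, 89.9, -17.5]
force: [0.1, -0.7, -0.6]
opening: 0.0726
[ 0.14435    -0.68104848 -0.64280404] 0.07260742384766417
0.0006,-0.0003,-0.0002, 0.11,0.05,0.02
```

```bash
python3 -m inch '[0,0,0,0,0,0,0.0,0,0,0,0,0,0,0.0,0,0,0,0,0,0,0.0,0,0,0,0,0,0,0.0,0,0,0,0,0,0,0.0,0,0,0,0,0,0,0.0]'
python3 - <<'E'
from t import *
p,r,o=pose();print(p,o['force'],o['opening'],o['moment'])
E
```

```text
clock: 20.85
tool_pos: [0.5285, -0.2063, 0.2255]
orientation: [-0.7, 89.8, 1.4]
force: [-0.2, 2.6, 0.8]
opening: 0.0229
[ 0.52845489 -0.2062832   0.22554037] [-0.19133055  2.55762941  0.81247034] 0.022887633465379836 [ 0.83134987  0.0727604  -0.0078546 ]
```

```bash
python3 -m inch '[-0.006,0,0,0,0,0,0,-0.006,0,0,0,0,0,0,-0.0005,0,0,0,0,0,0]'
python3 - <<'E'
from t import *
p,r,o=pose();print(p-[0.52845,-.20628,.22554],o['force'],o['opening'])
s=ctrl.snapshot('scene'); save(s,'scene10.png')
i=s['color'][80:200,190:340,::-1]; cv2.imwrite('pics/c10.png',cv2.resize(i,None,fx=5,fy=5))
E
```

```text
clock: 21.22
tool_pos: [0.5279, -0.2063, 0.2377]
orientation: [25.7, 90.0, 27.8]
force: [1.0, 0.3, -6.2]
opening: 0.0229
[-5.47563523e-04 -7.62360517e-06  1.21314279e-02] [ 0.97609013  0.3304846  -6.16233771] 0.02286710155330349
```

View pics/c10.png

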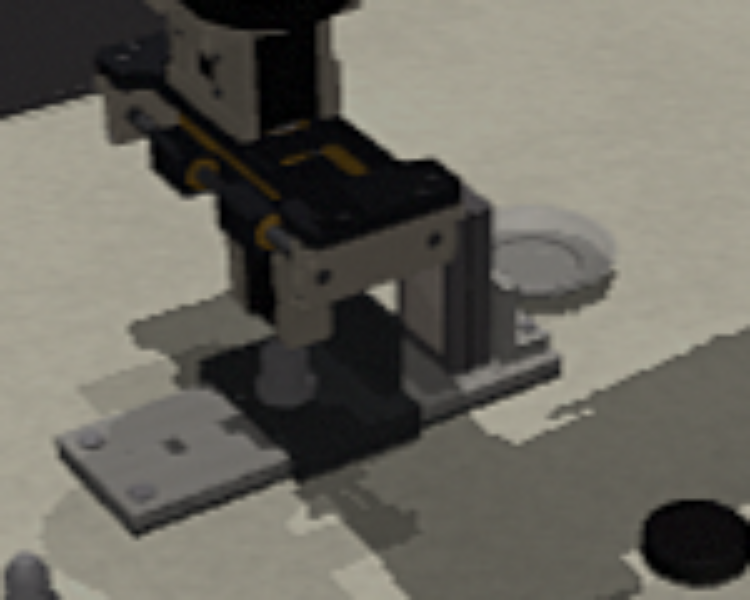

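```bash
python3 -m inch '[0,0,-0.006,0,0,0,0,0,0,-0.006,0,0,0,0,0,0,-0.006,0,0,0,0,0,0,-0.006,0,0,0,0]'
python3 - <<'E'
from t import *
p,r,o=pose();print(p-[0.52845,-.20628,.22554],o['force'],o['opening'])
g=np.array([0.52845,-.20628,.2377])-.030*np.array([np.cos(np.radians(2)),np.sin(np.radians(2)),0]);print(r.inv().apply(g-p),(r.inv()*Rt(90,2,1)).as_rotvec(degrees=True))
E
```

```text
clock: 21.78
tool_pos: [0.5025, -0.2073, 0.2373]
orientation: [15.8, 89.9, 17.9]
force: [1.9, 0.7, -4.9]
opening: 0.023
[-0.0259535  -0.00098748  0.01173483] [ 1.89451108  0.67952429 -4.92132854] 0.023009742542329504
[-4.29514007e-04  8.71957796e-05 -4.02725533e-03] [ 0.08458511  0.062207   -0.01762282]
```

```bash
python3 -m inch '[0,0,-0.004,0,0,0,0,0,0,0,0,0,0,0]'
python3 - <<'E'
from t import *
p,r,o=pose();print(p-[0.52845,-.20628,.22554],o['force'],o['opening'])
g=np.array([0.52845,-.20628,.2377])-.030*np.array([np.cos(np.radians(2)),np.sin(np.radians(2)),0]);print(r.inv().apply(g-p),(r.inv()*Rt(90,2,1)).as_rotvec(degrees=True))
s=ctrl.snapshot('scene'); save(s,'scene11.png')
i=s['color'][80:200,190:340,::-1]; cv2.imwrite('pics/c11.png',cv2.resize(i,None,fx=5,fy=5))
E
```

```text
clock: 22.02
tool_pos: [0.4974, -0.2075, 0.2373]
orientation: [47.8, 90.0, 49.9]
force: [1.1, -0.8, -5.2]
opening: 0.0228
[-0.03109483 -0.00120624  0.01172768] [ 1.10958716 -0.84080718 -5.16859342] 0.02281427877732104
[-0.00043182  0.00011913  0.00111831] [ 0.07027458  0.0229736  -0.02537476]
```

View pics/c11.png

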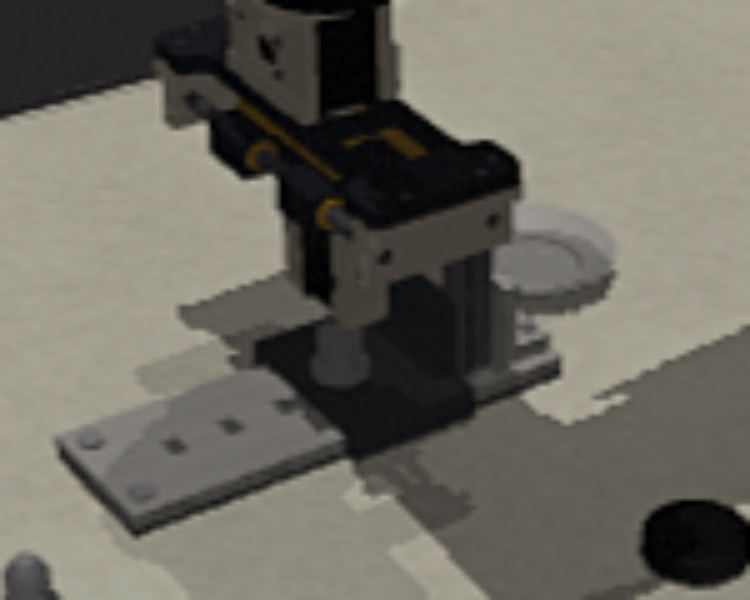

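```bash
python3 -m inch '[0.003,0,0.001,0,0,0,0,0.004,0,0,0,0,0,0,0.004,0,0,0,0,0,0,0.001,0,0,0,0,0,0]'
python3 - <<'E'
from t import *
p,r,o=pose();print(p-[0.52845,-.20628,.22554],o['force'],o['opening'])
g=np.array([0.52845,-.20628,.22554])-.030*np.array([np.cos(np.radians(2)),np.sin(np.radians(2)),0]);print(r.inv().apply(g-p),(r.inv()*Rt(90,2,1)).as_rotvec(degrees=True))
E
```

```text
clock: 22.58
tool_pos: [0.4993, -0.2074, 0.2254]
orientation: [-8.0, 89.9, -5.9]
force: [-1.0, 3.1, 11.5]
opening: 0.023
[-0.02910425 -0.00114755 -0.0001824 ] [-1.04738827  3.10275972 11.51488541] 0.023031147462830623
[-0.00018352  0.00013295 -0.00087292] [0.12196478 0.07202807 0.01001137]
```

The height is back within 0.2 mm of the home reading, with a firm downward push. I'll check visually and do a small lock test.

```bash
python3 -m inch '[0,0,0.003,0,0,0,0,0,0,0,0,0,0,0]'
python3 - <<'E'
from t import *
p,r,o=pose();print(p-[0.52845,-.20628,.22554],o['force'],o['opening'])
s=ctrl.snapshot('scene'); save(s,'scene12.png'); np.savez('pics/scene12.npz',**s)
i=s['color'][80:200,190:340,::-1]; cv2.imwrite('pics/c12.png',cv2.resize(i,None,fx=5,fy=5))
s=ctrl.snapshot('wrist'); save(s,'w12.png'); np.savez('pics/w12.npz',**s,pp=p,oo=o['orientation'])
E
```

```text
clock: 22.82
tool_pos: [0.501, -0.2073, 0.2255]
orientation: [178.7, 89.8, -179.1]
force: [-2.6, 0.9, 1.0]
opening: 0.0229
[-2.74009123e-02 -1.04799265e-03 -1.11223601e-05] [-2.61548121  0.91069727  1.01513255] 0.022904361630352876
```

View pics/c12.png

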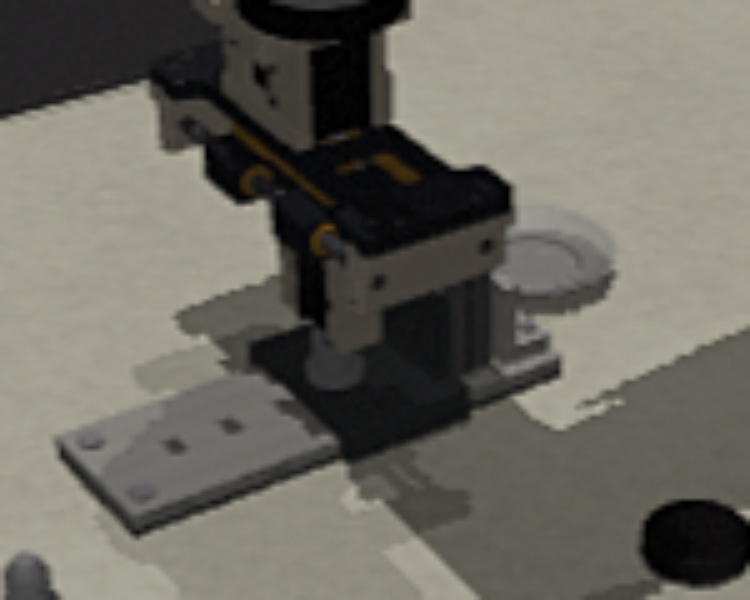

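View pics/w12.png

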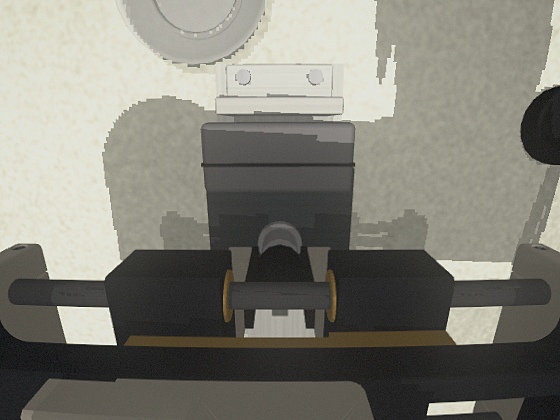

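```bash
python3 -m inch '[0,0,0.003,0,0,0,0]'
python3 - <<'E'
from t import *
p,r,o=pose();print(p-[0.52845,-.20628,.22554],o['force'],o['opening'])
E
python3 -m inch '[0,0,0,0,0,0,0]'
python3 - <<'E'
from t import *
p,r,o=pose();print(p-[0.52845,-.20628,.22554],o['force'],o['opening'],o['moment'])
E
```

```text
clock: 23.05
tool_pos: [0.5024, -0.2073, 0.2253]
orientation: [176.9, 89.6, 179.0]
force: [-13.9, 1.5, 11.5]
opening: 0.0225
[-0.02600002 -0.00105407 -0.0001941 ] [-13.87146244   1.53246778  11.50139303] 0.022514289039198235
clock: 23.18
tool_pos: [0.502, -0.2074, 0.2255]
orientation: [177.0, 89.5, 179.1]
force: [-2.4, 2.3, 1.8]
opening: 0.0231
[-2.64816755e-02 -1.09255609e-03 -6.90535022e-05] [-2.39472203  2.33647558  1.75668807] 0.023055875655393906 [ 0.58863613  0.78538347 -0.05967523]
```

Pulling back met 14 N of resistance, so the bookend is locked. I'll re-centre and press down lightly.

```bash
python3 -m inch '[0,0,-0.002,0,-0.3,0,0,0,0,-0.0015,0,-0.2,0,0,0.001,0,0,0,0,0,0]'
python3 - <<'E'
from t import *
p,r,o=pose();print(p-[0.52845,-.20628,.22554],o['force'],o['opening'],(r.inv()*Rt(90,2,1)).as_rotvec(degrees=True))
s=ctrl.snapshot('scene'); save(s,'scene13.png')
w=ctrl.snapshot('wrist'); save(w,'w13.png')
yaw=np.radians(2);f=np.array([np.cos(yaw),np.sin(yaw)]);l=np.array([-f[1],f[0]])
for nm,c,P in[('wrist',w,cloud(w,(p,o['orientation']))),('scene',s,cloud(s))]:
    X=-(P[...,:2]-O)@f;Y=-(P[...,:2]-O)@l;Z=P[...,2];ok=c['depth']>0
    for k,m in[('casetop',ok&(X>.056)&(X<.1)&(abs(Y)<.035)&(Z>.096)&(Z<.11)),('bk',ok&(X>.045)&(X<.07)&(abs(Y)<.04)&(Z>.05)&(Z<.0635)),('bkfoot',ok&(X>-.04)&(X<.07)&(abs(Y)>.04)&(abs(Y)<.05)&(Z>.014)&(Z<.025)),('plate',ok&(X>.083)&(X<.105)&(abs(Y)<.04)&(Z>.048)&(Z<.06))]:
        if m.sum()>8: print(nm,k,m.sum(),'X',np.percentile(X[m],[2,50,98]).round(4),'Y',np.percentile(Y[m],[2,50,98]).round(4),'Z',np.percentile(Z[m],[2,50,98]).round(4))
w0=dict(np.load('pics/w9.npz'));P=cloud(w0,(w0['pp'],w0['oo']));X=-(P[...,:2]-O)@f;Y=-(P[...,:2]-O)@l;Z=P[...,2]
s0=dict(np.load('pics/scene9.npz'));
for nm,c,P in[('w9',w0,P),('s9',s0,cloud(s0))]:
    X=-(P[...,:2]-O)@f;Y=-(P[...,:2]-O)@l;Z=P[...,2]
    m=(c['depth']>0)&(X>-.06)&(X<.07)&(abs(Y)>.04)&(abs(Y)<.05)&(Z>.014)&(Z<.025)
    print(nm,'foot before',m.sum(),np.percentile(X[m],[2,50,98]).round(4))
E
```

```text
clock: 23.55
tool_pos: [0.4998, -0.2074, 0.2253]
orientation: [-2.3, 89.7, -0.1]
force: [-5.1, 3.7, 14.1]
opening: 0.0227
[-0.02861579 -0.00114883 -0.00021217] [-5.10283766  3.70468116 14.12502296] 0.0227167147831565 [0.1374747  0.30365995 0.01166408]
wrist casetop 10503 X [0.0629 0.0746 0.0854] Y [-0.0236  0.0008  0.0253] Z [0.1011 0.1028 0.1041]
wrist bkfoot 1039 X [0.0053 0.0256 0.0505] Y [-0.0453 -0.04    0.0457] Z [0.0199 0.0213 0.0224]
wrist plate 2435 X [0.0892 0.0932 0.0972] Y [-0.028   0.001   0.0289] Z [0.0563 0.0577 0.0592]
scene bk 53 X [0.0516 0.0567 0.0695] Y [-0.0307 -0.024  -0.0077] Z [0.0503 0.0577 0.0628]
scene bkfoot 128 X [-0.0118  0.0197  0.0567] Y [-0.048  -0.0441  0.0462] Z [0.0146 0.0212 0.0247]
scene plate 30 X [0.0838 0.0901 0.0969] Y [-0.03   -0.024  -0.0177] Z [0.0485 0.0559 0.0595]
w9 foot before 985 [-0.0373 -0.0027  0.0297]
s9 foot before 149 [-0.0399 -0.011   0.0293]
```

View pics/scene13.png

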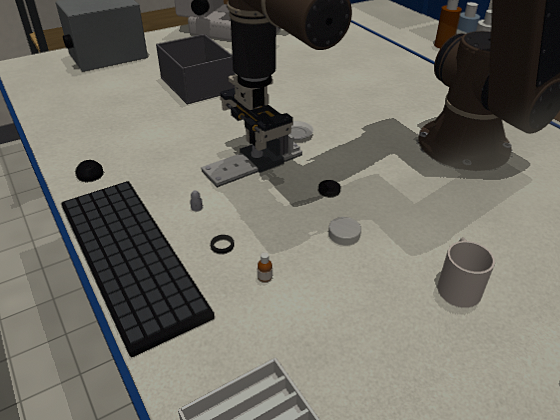

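```bash
python3 -m inch '[0,0,-0.0015,0,0,0,0,0.0005,0,0,0,0,0,0]'
python3 - <<'E'
from t import *
p,r,o=pose();print(p-[0.52845,-.20628,.22554],o['force'],o['opening'])
w=ctrl.snapshot('wrist');save(w,'w14.png')
i=w['color'][100:350,180:380,::-1];cv2.imwrite('pics/c14.png',cv2.resize(i,None,fx=3,fy=2.4))
P=cloud(w,(p,o['orientation']))
for v in range(205,285,6): print(v,P[v,279].round(4))
E
```

```text
clock: 23.9
tool_pos: [0.499, -0.2074, 0.2255]
orientation: [-3.6, 89.6, -1.4]
force: [-1.1, 1.1, 5.9]
opening: 0.0228
[-2.94942628e-02 -1.07519027e-03 -5.27677056e-05] [-1.08059737  1.12670301  5.94351409] 0.022835182245698304
205 [ 0.4754 -0.2091  0.0223]
211 [ 0.4796 -0.209   0.0214]
217 [ 0.4835 -0.2088  0.0214]
223 [ 0.4858 -0.2087  0.0266]
229 [ 0.4884 -0.2086  0.0301]
235 [ 0.4891 -0.2086  0.0386]
241 [ 0.4907 -0.2085  0.0437]
247 [ 0.4878 -0.2086  0.0589]
253 [ 0.4881 -0.2086  0.0656]
259 [ 0.4891 -0.2086  0.0704]
265 [ 0.4904 -0.2085  0.0741]
271 [ 0.4935 -0.2084  0.0743]
277 [ 0.4972 -0.2083  0.0735]
283 [ 0.4689 -0.2093  0.1277]
```

View pics/c14.png

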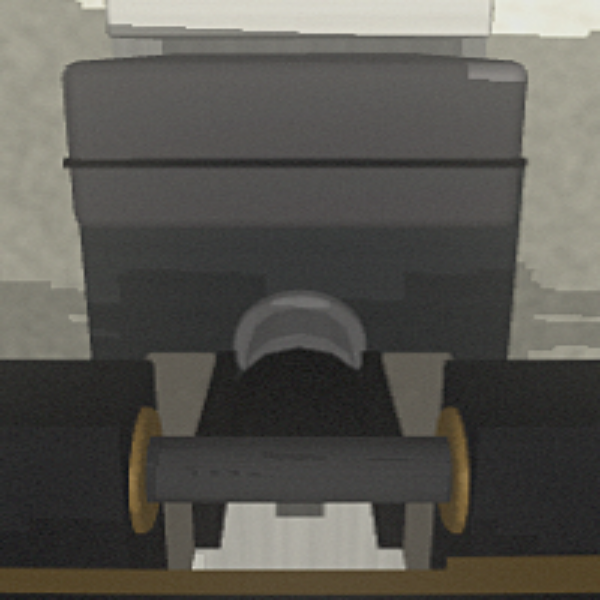

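The knob top is at 0.074 m, the same as the home reading. Hand travel is 29.5 mm, the grip is closed on 22.8 mm, and the case is standing. I'll hand it in.

```bash
python3 -m inch '[0,0,0,0,0,0,0]'
python3 - <<'E'
from t import *
p,r,o=pose();print(p-[0.52845,-.20628,.22554],o['force'],o['opening'],o['qvel'].round(2))
print(ctrl.close_job())
E
```

```text
clock: 24.08
tool_pos: [0.4991, -0.2073, 0.2255]
orientation: [-3.5, 89.6, -1.3]
force: [-1.2, 1.8, 1.9]
opening: 0.023
[-2.93995226e-02 -1.05544140e-03 -1.76003295e-05] [-1.17376018  1.79116382  1.86485265] 0.022953094125794937 [ 0.03 -0.06  0.03  0.04  0.05 -0.02]
the job is handed in; nothing more can be done
None
```

I stood the slide case on a short end between the end plate and the bookend and let go. Then I pulled the plunger up 12 mm by its knob, slid the bookend to the next hole and lowered the pin home. I handed the job in at 24.1 s, still gripping the knob.

**Last checks**
- **Case:** standing upright on the rack. Its centre is at rack x of about 74 mm and within about 1 mm of the mid-line. Its top is at about 103 mm, and its broad side is square to the plate.
- **Pin:** the hand height came back to within 0.1 mm of its home reading, and the knob top measured about 74 mm against 73 mm at the start. Pulling the bookend back met about 14 N, so it is locked.
- **Bookend travel:** about 29.4 mm from the hand position.
- **Grip:** the fingers are closed on the knob at 23 mm.
- **Bystanders:** those in view in the last scene picture look unmoved by eye; I did not measure them.

**What disagreed or went wrong**
- **Travel from depth:** before I re-centred the bookend, depth readings of its foot gave about 28 mm of travel. That is a little under the hand reading, but inside the 27–33 mm limits.
- **Case position:** it read about 0.7 mm nearer the end plate after the slide. That is within measuring noise, or the bookend nudged it slightly.
- **First pick-up tries:** the first approach ran joint 6, and then joint 4, to the edge of its range. I changed to the half-turned grasp, leaning the other way, and that worked.

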